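# Knock down the locking pins of a shaker's tube carrier

## Task

Lock the blue tube carrier on the shaker: take the mallet from its rest and knock every locking pin that still stands up fully home with brisk blows (do not lean it down slowly), using only the mallet on the pins and leaving pins that are already down where they are. Then lay the mallet back in the forks of its rest just as you found it and let go; do not disturb the tubes, the bottle or the jar.

Things in the scene. Friction and masses are not known exactly. Their poses are not given: they have to be found in the camera images.
- shaker: Low white laboratory shaker, fixed on the bench, 210 mm (x) x 235 mm (y), aluminium platform top at 65 mm. Origin at the middle of its foot on the bench, z up. Four locking pins stand near the corners of the blue carrier on it, at x = +-40, y = +-78 mm in this frame; which pin is at which corner varies. Beyond its +y and -y ends the shaker leaves room for a hand and handle
- carrier (a point): Shaker frame (0, 0, 80 mm): middle of the light blue tube carrier's plate, 120 mm (x) x 200 mm (y), its top at 80 mm above the bench. On it a tube block 80 mm (x) x 92 mm (y), top at 116 mm; four short capped tubes fixed in it reach 132 mm and two loose tall ones 158 mm above the bench, too high for the mallet's handle to pass over while striking
- mallet: Mallet, 0.26 kg +-20%. Wooden handle along x from -130 to +50 mm, section 16 mm (y) x 22 mm (z). Grey cylindrical head 34 mm diameter, 80 mm long, axis along z at x = +70 mm, z from -40 to +40 mm. Origin on the handle's centre line; centre of mass at x = +20 mm. It starts in its rest, handle level, head axis upright; the handle can be taken from above between the forks (x from -70 to +30 mm)
- mallet_face (a point): Centre of the lower striking face of the mallet's head (mallet frame 70, 0, -40 mm)
- rest: Dark steel mallet rest, fixed on the bench: base 200 mm (x) x 70 mm (y), 6 mm thick, with two upright U forks, each 8 mm thick along x, at x = +40 and -80 mm. Origin under the base's centre, on the bench. Each slot is 22 mm wide and runs along x; its floor is 50 mm above the bench, its straight cheeks reach 66 mm and flare outward to 76 mm
- rest_seat (a point): Point of the rest (0, 0, 61 mm) where the mallet's origin lies when the mallet is seated, with the mallet's x axis along the rest's x axis (head beyond the fork at x = +40 mm)
- tube1: Loose tall capped tube, 17 mm diameter (cap 21 mm), 76 mm long, 20 g, upright in the tube block; origin at its foot. To be left alone
- tube2: As tube1, in another hole of the block. To be left alone
- bottle: Amber reagent bottle, 60 mm diameter, 140 mm high, 0.35 kg, standing on the bench; origin at the centre of its foot. To be left alone
- tipbox_open: Box of pipette tips without lid, fixed on the bench at one side, 85 mm (x) x 125 mm (y), 64 mm high; origin at the centre of its underside
- tipbox_shut: Box of pipette tips under a clear lid, fixed on the bench at the other side, 87 mm (x) x 127 mm (y), 95 mm high; origin at the centre of its underside
- jar: White screw jar, 48 mm diameter, 60 mm high, standing on the bench just beyond the mallet's head; origin at the centre of its foot. To be left alone
- pin1 (a joint): Travel of steel locking pin 1, m: 0 = standing up, 0.014 = fully home with its head resting on its collar. The pin is sprung: it resists with about 2 rising to about 8 N, passes a dead point at about 0.010 and from there snaps down home by itself and stays; let go before that, it springs back up
- pin1_top (a point): Centre of the flat top of pin 1's round head (22 mm diameter, 6 mm thick); 106 mm above the bench when up, 92 mm when home. Its collar, 28 mm diameter and 6 mm high, stands on the carrier plate
- pin2 (a joint): Travel of steel locking pin 2, m: 0 = standing up, 0.014 = fully home with its head resting on its collar. The pin is sprung: it resists with about 2 rising to about 8 N, passes a dead point at about 0.010 and from there snaps down home by itself and stays; let go before that, it springs back up
- pin2_top (a point): Centre of the flat top of pin 2's round head (22 mm diameter, 6 mm thick); 106 mm above the bench when up, 92 mm when home. Its collar, 28 mm diameter and 6 mm high, stands on the carrier plate
- pin3 (a joint): Travel of steel locking pin 3, m: 0 = standing up, 0.014 = fully home with its head resting on its collar. The pin is sprung: it resists with about 2 rising to about 8 N, passes a dead point at about 0.010 and from there snaps down home by itself and stays; let go before that, it springs back up
- pin3_top (a point): Centre of the flat top of pin 3's round head (22 mm diameter, 6 mm thick); 106 mm above the bench when up, 92 mm when home. Its collar, 28 mm diameter and 6 mm high, stands on the carrier plate
- pin4 (a joint): Travel of steel locking pin 4, m: 0 = standing up, 0.014 = fully home with its head resting on its collar. The pin is sprung: it resists with about 2 rising to about 8 N, passes a dead point at about 0.010 and from there snaps down home by itself and stays; let go before that, it springs back up
- pin4_top (a point): Centre of the flat top of pin 4's round head (22 mm diameter, 6 mm thick); 106 mm above the bench when up, 92 mm when home. Its collar, 28 mm diameter and 6 mm high, stands on the carrier plate

How it is judged:
By the outcome, as a careful person would: the job done as asked, in the order asked, and still so for the second after the job is handed in, with the robot touching nothing.
It also fails if it takes over 58 s, if anything falls off the work surface, if the arm or the gripper's body presses on something with over 40 N, if the wrist force passes 120 N, or if a joint passes its speed limit or range.

## Robot

A 6-joint arm with a two-finger parallel gripper is mounted at the origin on the work surface. World frame = base frame: x ahead of the robot, y to its left, z up, the work surface at z = 0. Lengths are in mm, angles in rad, forces in N, time in s.
With the tool pointing down it reaches from about 350 to 775 mm from the base axis. Payload 7.3 kg.
Tool frame: the origin (TCP) lies on the mounting face of the last link; the fingertips stand 178 mm ahead of it and the grasp point (between the pads) lies 159 mm ahead of it (bot.grip_point_offset is the distance from the TCP to the grasp point, in mm); x points along the fingers, y is the direction in which the jaws open and shut, and the axes are right-handed (so a half turn about x gives the same grasp; the last joint's range is limited). The gripper opens to 92 mm and grips with 3 to 60 N. Pads are 19 mm wide; open, the fingers measure 130 mm over their backs; the gripper's body (75 mm by 190 mm) begins 47 mm behind the grasp point.
Start: joints at [-1.388, 0.342, 1.524, -0, 1.275, -0.146], TCP at [169.546, -496.872, 404.741] pointing down, gripper open.
Joint ranges: [-2.53, 2.53], [-0.77, 2.02], [0.04, 2.7], [-1, 4.14], [0.28, 2.66], [-3.11, 3.11]. Speed limits (rad/s): [2.57, 2.57, 3.14, 3.14, 3.14, 3.14].

## Interface

Orientations are given as [roll, pitch, yaw] about the fixed x, y, z axes, in that order (R = Rz(yaw) Ry(pitch) Rx(roll)).
In Python, from plant import bot gives the robot as it stands.
- The arm moves only by the tool arm_command, never from a script. Its argument "moves" is a list of rows, each a list of 5 numbers: the shift along the tool's x, y, z in cm, then the turn about the tool's x in degrees, then the opening, from 0 (shut) to 1 (fully open). A call has 1 to 10 rows; each row is the pose to reach, as a shift and turn from the pose measured when the call began, along the tool's axes at that moment; what a row does not reach only later rows make up. A row lasts 1/10 s, in which the tool goes at most 50 mm and 8.59 degrees, less where a joint would pass 70% of its speed; a pose out of reach is approached as far as the arm can. A call with a gripper value outside its range is refused whole. The fingers move at their own pace and stop on an object; the grip force is fixed at half the most. Time passes only in rows, so rows that repeat a pose let the fingers close. It gives the time, the measured TCP pose, the force and the opening at its end, in the units of the state.
- bot.get_obs(): the state, without advancing time (a new reading comes with each control period).
- bot.capture(name): name is "side" or "top" or "wrist"; returns a dict with "frame" (420x560x3 uint8, blue, green, red), "K" (3x3 intrinsics, pixels), "origin" and "orientation" of the camera in the world; the wrist camera has in their place "T_tool_cam" (4x4, takes a point from camera to tool coordinates, whose origin is the TCP and whose axes are the tool frame's). Camera axes: x right, y down, z forward; pixel columns grow to the right and rows downward; lengths in mm; the calibration is good to about 2 mm. The wrist camera is an equidistant fisheye: a pixel r from the principal point sees the ray r / f radians off the axis. A picture is of the moment at which its call begins: read the wrist's pose just before it. There is no depth.
- bot.close_job(): hands the job in, once; it reports no verdict.
The state is a dict: "time": time; "joint_positions": joint angles; "dq": joint speeds; "tau": joint torques, N m; "tool_pos": TCP position; "tcp_rot": TCP orientation; "contact_force": force on the tool from outside, world axes, zero at the start; "moment": the same for the moment, N m; "grip_width": finger opening in mm.
Only numpy, scipy, OpenCV 4.12 (cv2) and the standard library are available. Lean on these libraries where they do the work, as an engineer would, in place of code of your own. Each camera call takes 0.05 s, during which the arm holds its last target.

## Working session

There is one attempt and no reset: what is moved stays moved. The work goes in short steps, Python scripts to look and compute and a tool call to move; the robot and the scene stay as the last step left them, time stands still between calls to the robot, and variables do not carry over. Pictures are saved under pics/ and viewed, and the job is handed in when it is done.

Besides the shell and the picture viewer there is one more tool, called after "Call:" by a JSON object that holds its "name" and its "arguments". arm_command: Moves the arm, as the interface text tells. Its arguments: {"type":"object","properties":{"moves":{"type":"array"}},"required":["moves"]}

```bash
ls; mkdir -p pics; python3 - <<'E'
from plant import bot
import cv2
print(bot.get_obs())
for n in ("side","top","wrist"):
    c=bot.capture(n); cv2.imwrite(f"pics/{n}0.png",c["frame"])
    print(n,{k:v for k,v in c.items() if k!="frame"})
E
```

```text
pics
{'time': 0.0, 'joint_positions': array([-1.38798165e+00,  3.42726548e-01,  1.52504149e+00, -2.06246182e-05,
        1.27539260e+00, -1.46005453e-01]), 'dq': array([ 1.74807394e-03, -8.77073990e-04, -5.82784288e-05,  2.22033996e-03,
       -5.40682836e-04,  7.06082732e-04]), 'tau': array([ 1.36288414e-03, -4.31230688e+01, -2.44214398e+01,  7.18992180e-02,
        5.60728332e-02, -1.16232263e-04]), 'tool_pos': array([ 169.52619649, -496.72671681,  404.03421961]), 'tcp_rot': array([-1.70422466,  1.56922821,  1.76619415]), 'contact_force': array([-0.47684322,  0.31358326,  0.03654596]), 'moment': array([-0.01170516, -0.03883339,  0.01062985]), 'grip_width': 91.89286706063025}
side {'K': array([[463.22647473,   0.        , 274.38474148],
       [  0.        , 463.22647473, 210.15521417],
       [  0.        ,   0.        ,   1.        ]]), 'origin': array([  351.75343724, -1005.61340967,   839.41594266]), 'orientation': array([-2.19651215, -0.01126082, -0.1877914 ])}
top {'K': array([[461.06173525,   0.        , 278.09871919],
       [  0.        , 461.06173525, 207.7412261 ],
       [  0.        ,   0.        ,   1.        ]]), 'origin': array([ 277.13835904,   -4.57352168, 1559.43168892]), 'orientation': array([-2.94282894e+00,  1.71961751e-03, -1.56254041e+00])}
wrist {'K': array([[325.1922621 ,   0.        , 280.98500472],
       [  0.        , 325.1922621 , 205.57242341],
       [  0.        ,   0.        ,   1.        ]]), 'T_tool_cam': array([[ 6.22077473e-04, -2.86596170e-01,  9.58051276e-01,
         2.03032973e+01],
       [ 9.99999716e-01, -2.29004430e-04, -7.17820754e-04,
        -7.65891710e-02],
       [ 4.25122666e-04,  9.58051451e-01,  2.86595946e-01,
        -7.72933621e+01],
       [ 0.00000000e+00,  0.00000000e+00,  0.00000000e+00,
         1.00000000e+00]])}
```

View pics/side0.png

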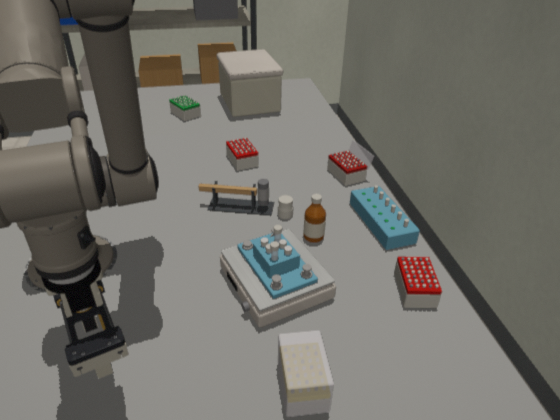

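View pics/top0.png

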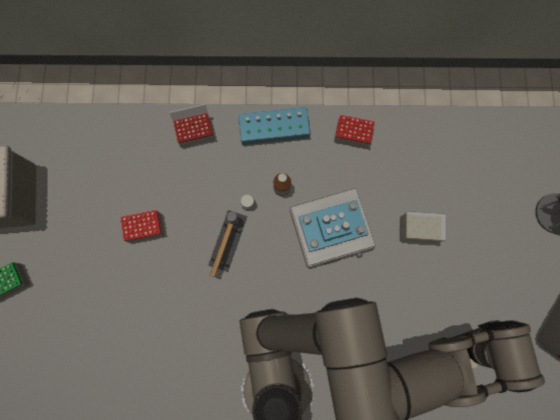

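View pics/wrist0.png

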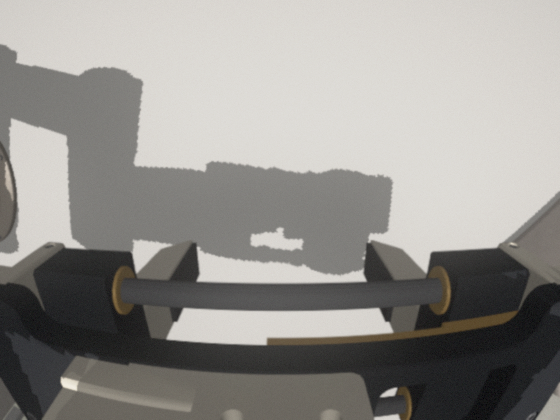

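The overview shows the mallet in its rest (top px ~(225,245)), the shaker (~(333,228)), the jar (247,202) and the bottle (282,183). I'll zoom in for the measurements.

```bash
cat > h.py <<'E'
import numpy as np, cv2
from scipy.spatial.transform import Rotation as R
def cam(c): return c["K"],np.array(c["origin"]),R.from_euler('xyz',c["orientation"]).as_matrix()
def ray(c,u,v):
    K,o,M=cam(c); d=M@np.linalg.solve(K,[u,v,1.]); return o,d/np.linalg.norm(d)
def onz(c,u,v,z):
    o,d=ray(c,u,v); return o+d*(z-o[2])/d[2]
def proj(c,p):
    K,o,M=cam(c); q=K@(M.T@(np.array(p,float)-o)); return q[:2]/q[2]
E
python3 - <<'E'
import pickle,cv2
from plant import bot
from h import *
C={n:bot.capture(n) for n in("side","top")}
pickle.dump(C,open("c0.pkl","wb"))
t=C["top"]["frame"];s=C["side"]["frame"]
def z(im,x0,y0,w,h,f,n): cv2.imwrite(n,cv2.resize(im[y0:y0+h,x0:x0+w],None,fx=f,fy=f,interpolation=cv2.INTER_CUBIC))
z(t,285,180,100,90,8,"pics/tsh.png"); z(t,195,165,110,120,5,"pics/tml.png")
z(s,215,215,130,110,6,"pics/ssh.png"); z(s,190,165,140,85,5,"pics/sml.png")
print(onz(C["top"],333,228,65),onz(C["top"],225,245,70), proj(C["top"],[0,0,0]))
E
```

```text
[ 511.83065926 -179.96743881   65.        ] [452.4916112 171.6508568  70.       ] [276.79133463 389.02215696]
```

View pics/tsh.png

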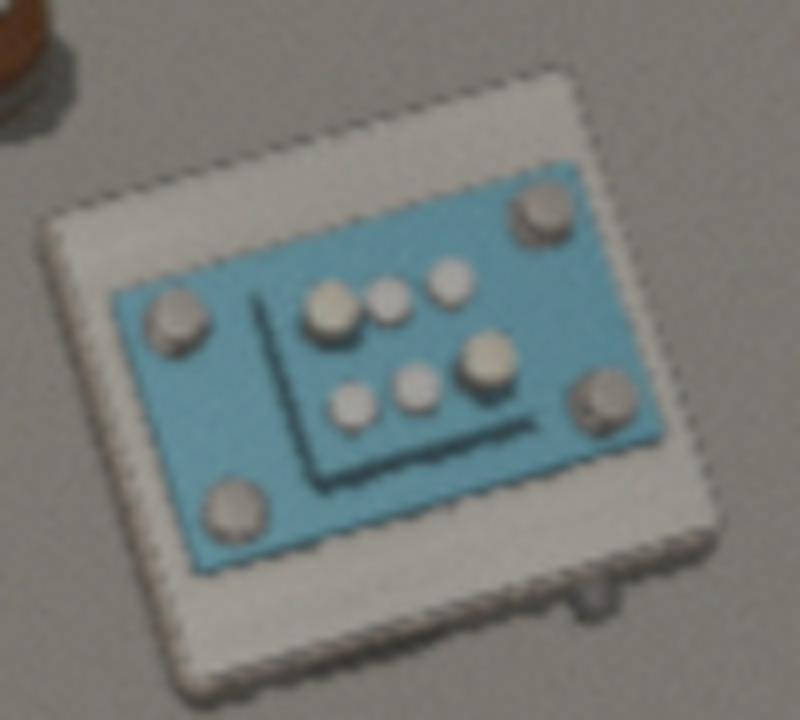

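View pics/tml.png

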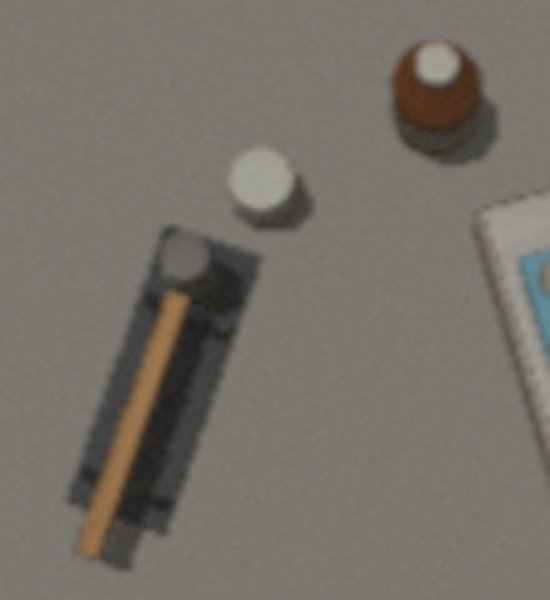

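View pics/ssh.png

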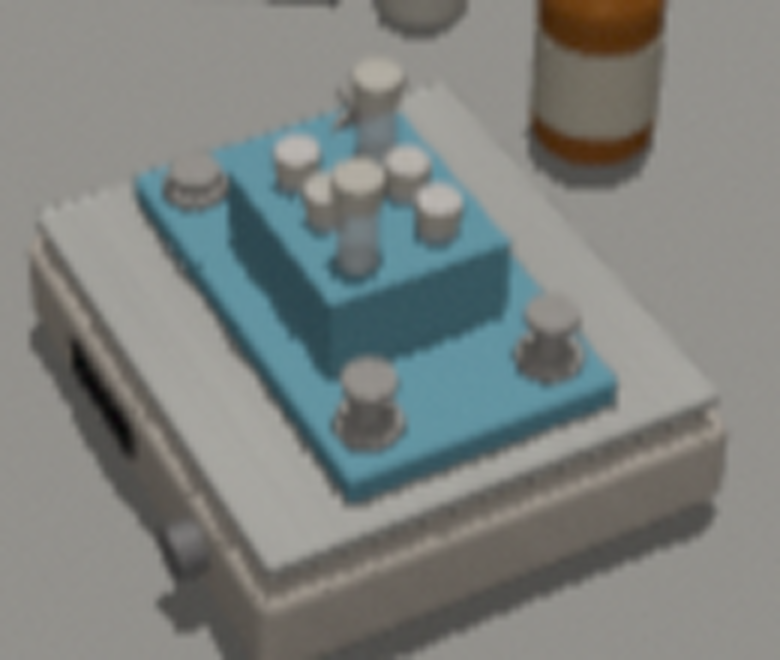

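View pics/sml.png

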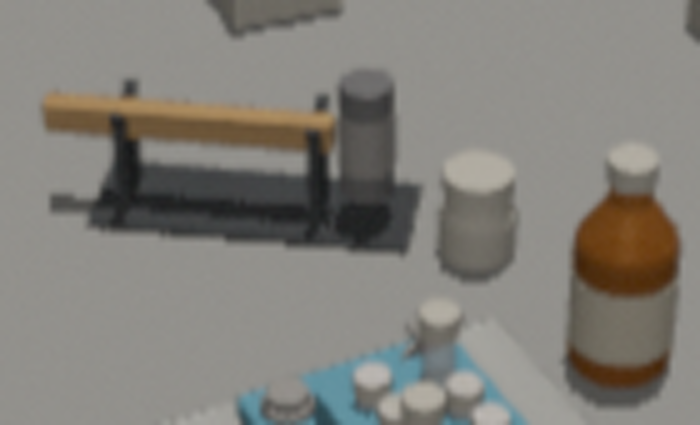

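The near two pins on the side view (ssh crop (368,375) and (551,315)) stand up. The left one (195,175) is down, and the far one is hidden behind a tall tube. Next I'll measure the shaker, mallet and pins.

```bash
cat > m.py <<'E'
import pickle
from h import *
C=pickle.load(open("c0.pkl","rb")); T,S=C["top"],C["side"]
def mask(c,lo,hi,box):
    x0,y0,w,h=box
    im=cv2.resize(c["frame"][y0:y0+h,x0:x0+w],None,fx=4,fy=4,interpolation=cv2.INTER_LINEAR)
    m=cv2.inRange(cv2.cvtColor(im,cv2.COLOR_BGR2HSV),lo,hi)
    cs,_=cv2.findContours(m,cv2.RETR_EXTERNAL,cv2.CHAIN_APPROX_NONE)
    k=max(cs,key=cv2.contourArea)
    return k.reshape(-1,2), lambda q:(np.asarray(q,float)+.5)/4-.5+[x0,y0]
# plate
k,f=mask(T,(90,70,60),(110,255,255),(285,180,100,90))
P=np.array([onz(T,*f(q),80)[:2] for q in k],np.float32)
r=cv2.minAreaRect(P); print("plate",r); print(cv2.boxPoints(r))
# handle
k,f=mask(T,(5,90,60),(22,255,255),(195,205,70,90))
P=np.array([onz(T,*f(q),72)[:2] for q in k],np.float32)
r=cv2.minAreaRect(P); print("handle",r); print(cv2.boxPoints(r))
E
python3 m.py
```

```text
plate ((518.2153930664062, -177.82891845703125), (117.55854034423828, 196.37249755859375), 16.861167907714844)
[[ 433.48373  -100.912796]
 [ 490.44232  -288.84332 ]
 [ 602.947    -254.74504 ]
 [ 545.98846   -66.814514]]
handle ((439.00018310546875, 183.05068969726562), (19.9171199798584, 179.20045471191406), 72.06511688232422)
[[350.68732 201.16718]
 [521.1799  145.98492]
 [527.31305 164.9342 ]
 [356.8205  220.11646]]
```

```bash
cat > m2.py <<'E'
from m import *
c=np.array([518.2,-177.8]);a=np.radians(16.86);X=np.array([np.cos(a),np.sin(a)]);Y=np.array([-X[1],X[0]])
V=[]
for n,cc,(x0,y0) in(("top",T,(285,180)),("side",S,(215,215))):
    w,h=(100,90) if n=="top" else (130,110)
    F=6 if n=="side" else 8
    im=cv2.resize(cc["frame"][y0:y0+h,x0:x0+w],None,fx=F,fy=F,interpolation=cv2.INTER_CUBIC)
    for sx in(1,-1):
        for sy in(1,-1):
            p=c+sx*40*X+sy*78*Y
            for z,col in((106,(0,255,0)),(92,(0,0,255))):
                q=(proj(cc,[*p,z])-[x0,y0]+.5)*F-.5
                cv2.drawMarker(im,tuple(int(round(v)) for v in q),col,cv2.MARKER_CROSS,14,1)
            if n=="top": print(sx,sy,p.round(1))
    cv2.imwrite(f"pics/chk_{n}.png",im)
E
python3 m2.py
```

```text
plate ((518.2153930664062, -177.82891845703125), (117.55854034423828, 196.37249755859375), 16.861167907714844)
[[ 433.48373  -100.912796]
 [ 490.44232  -288.84332 ]
 [ 602.947    -254.74504 ]
 [ 545.98846   -66.814514]]
handle ((439.00018310546875, 183.05068969726562), (19.9171199798584, 179.20045471191406), 72.06511688232422)
[[350.68732 201.16718]
 [521.1799  145.98492]
 [527.31305 164.9342 ]
 [356.8205  220.11646]]
1 1 [533.9 -91.6]
1 -1 [ 579.1 -240.8]
-1 1 [ 457.3 -114.8]
-1 -1 [ 502.5 -264. ]
```

View pics/chk_top.png

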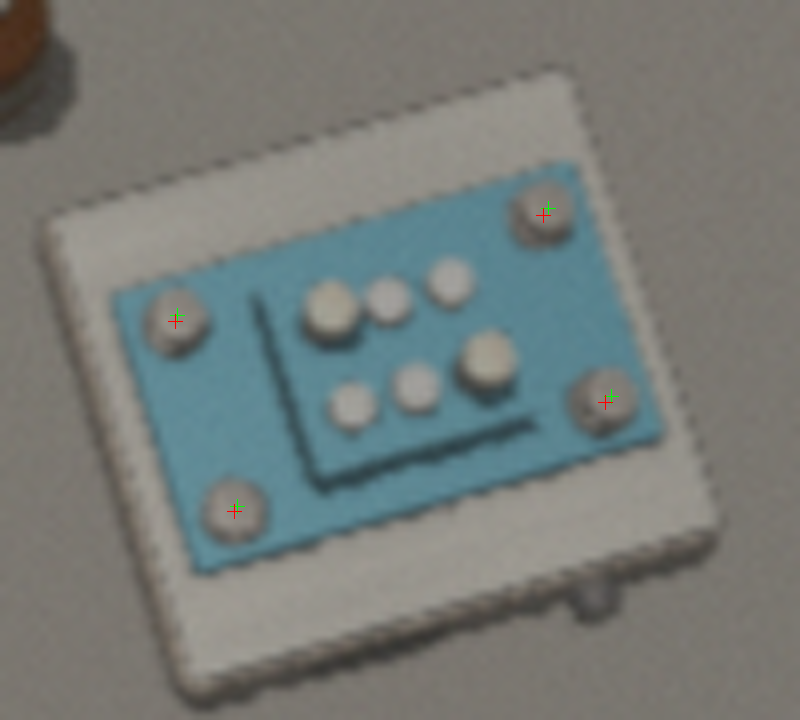

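View pics/chk_side.png

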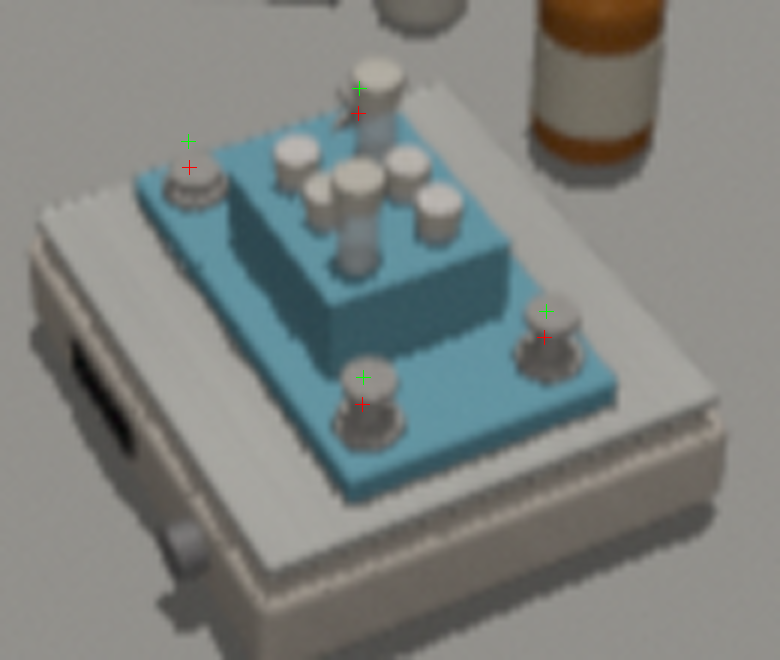

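```bash
cat >> h.py <<'E'
def pose(bot):
    o=bot.get_obs(); M=R.from_euler('xyz',o["tcp_rot"]).as_matrix(); return o,np.array(o["tool_pos"]),M
def row(bot,p,phi):
    """p: world GRASP point target; phi: world angle(deg) of tool y. -> row cm,deg"""
    o,t,M=pose(bot)
    g=t+M[:,0]*159
    d=M.T@(np.array(p,float)-g)/10
    ph=np.degrees(np.arctan2(M[1,1],M[0,1]))
    th=-(phi-ph); th=(th+180)%360-180
    return d.round(2),round(th,1),"phi now",round(ph,1),"g",g.round(1),"q",o["joint_positions"].round(2)
E
python3 - <<'E'
from plant import bot
from h import *
o,t,M=pose(bot); print(M.round(3)); print(row(bot,[430,-150,245],72.07)); print(row(bot,[430,-150,245],-107.93))
E
```

```text
[[-0.     0.323 -0.946]
 [ 0.001 -0.946 -0.323]
 [-1.    -0.001 -0.   ]]
(array([  0.06, -24.4 , -35.85]), np.float64(-143.2), 'phi now', np.float64(-71.2), 'g', array([ 169.5, -496.7,  245.4]), 'q', array([-1.39,  0.34,  1.52, -0.  ,  1.28, -0.15]))
(array([  0.06, -24.4 , -35.85]), np.float64(36.8), 'phi now', np.float64(-71.2), 'g', array([ 169.5, -496.7,  245.4]), 'q', array([-1.39,  0.34,  1.52, -0.  ,  1.28, -0.15]))
```

Call:
{"name": "arm_command", "arguments": {"moves": [[0,-2.5,-3.6,4,1],[0,-5,-7.2,8,0.8],[0,-7.5,-10.8,12,0.6],[0,-10,-14.4,16,0.5],[0,-12.5,-18,20,0.5],[0,-15,-21.6,24,0.5],[0,-17.5,-25.2,28,0.5],[0,-20,-28.8,32,0.5],[0,-22.5,-32.4,36.8,0.5],[0,-24.4,-35.8,36.8,0.5]]}}

```text
time: 1.25
tool_pos: [430.2, -148.3, 404.8]
tcp_rot: [-1.329, 1.57, 1.497]
contact_force: [0.4, 0.1, -0.5]
grip_width: 45.6
```

```bash
python3 - <<'E'
from plant import bot
from h import *
o,t,M=pose(bot)
c=bot.capture("wrist"); cv2.imwrite("pics/w1.png",c["frame"])
c=bot.capture("side"); cv2.imwrite("pics/s1.png",cv2.resize(c["frame"][200:330,200:345],None,fx=5,fy=5,interpolation=cv2.INTER_CUBIC))
print(o["time"],o["grip_width"],row(bot,[491.9,168,150],-107.93))
E
```

```text
1.25 45.63245108188485 (array([  9.62, -31.82,   3.83]), np.float64(0.2), 'phi now', np.float64(-107.7), 'g', array([ 431.6, -147. ,  245.6]), 'q', array([-0.5 ,  0.22,  1.7 ,  0.  ,  1.22,  1.38]))
```

View pics/w1.png

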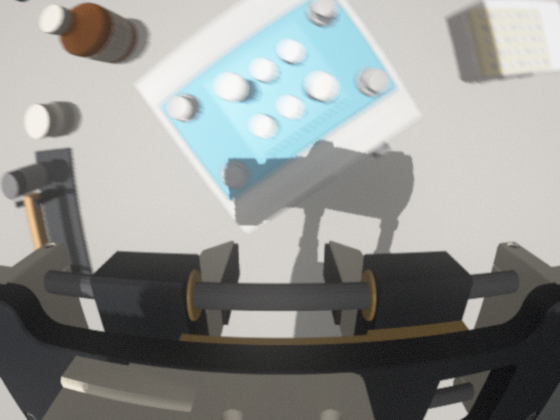

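```bash
python3 - <<'E'
import cv2
im=cv2.imread("pics/w1.png"); cv2.imwrite("pics/w1z.png",cv2.resize(im[0:220,130:400],None,fx=2.9,fy=2.7,interpolation=cv2.INTER_CUBIC))
E
```

```text
(no output)
```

View pics/w1z.png

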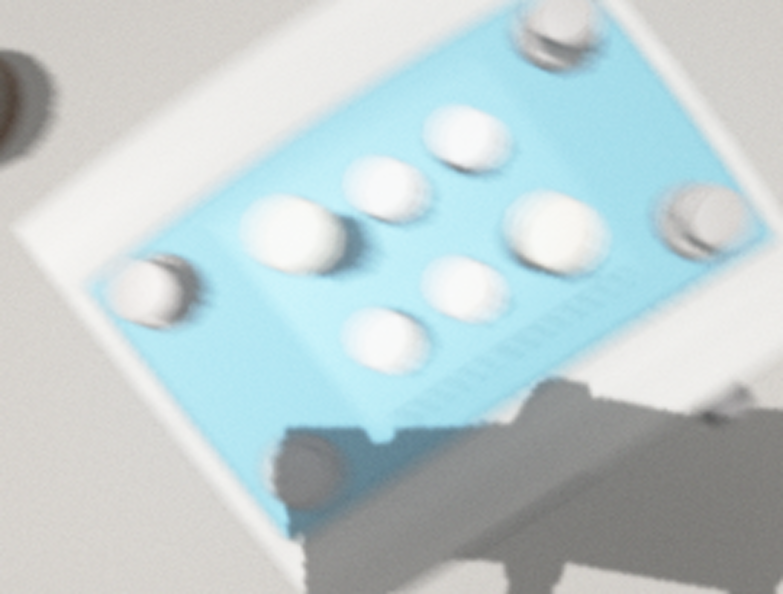

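```bash
cat >> h.py <<'E'
def wproj(c,t,M,p):
    Tt=np.array(c["T_tool_cam"]); q=M.T@(np.array(p,float)-t); q=Tt[:3,:3].T@(q-Tt[:3,3])
    th=np.arccos(q[2]/np.linalg.norm(q)); r=c["K"][0,0]*th; n=q[:2]/np.linalg.norm(q[:2])
    return c["K"][:2,2]+r*n
def wray(c,t,M,u,v):
    Tt=np.array(c["T_tool_cam"]); d=(np.array([u,v],float)-c["K"][:2,2]); r=np.linalg.norm(d); th=r/c["K"][0,0]
    dd=np.array([*(d/r*np.sin(th)),np.cos(th)]); 
    return t+M@Tt[:3,3], M@Tt[:3,:3]@dd
def wonz(c,t,M,u,v,z):
    o,d=wray(c,t,M,u,v); return o+d*(z-o[2])/d[2]
E
python3 - <<'E'
from plant import bot
from h import *
o,t,M=pose(bot)
c=bot.capture("wrist"); 
import pickle; pickle.dump((c,t,M),open("w2.pkl","wb"))
F=3;im=cv2.resize(c["frame"][0:200,150:410],None,fx=F,fy=F,interpolation=cv2.INTER_CUBIC)
c0=np.array([518.2,-177.8]);a=np.radians(16.86);X=np.array([np.cos(a),np.sin(a)]);Y=np.array([-X[1],X[0]])
th=np.linspace(0,2*np.pi,40)
for sx in(1,-1):
  for sy in(1,-1):
    p=c0+sx*40*X+sy*78*Y
    for z,r,col in((106,11,(0,255,0)),(92,11,(0,0,255)),(80,14,(255,0,0))):
        pts=np.array([(wproj(c,t,M,[p[0]+r*np.cos(k),p[1]+r*np.sin(k),z])-[150,0]+.5)*F-.5 for k in th]).round().astype(int)
        cv2.polylines(im,[pts],True,col,1)
cv2.imwrite("pics/w2z.png",im)
E
```

```text
(no output)
```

View pics/w2z.png

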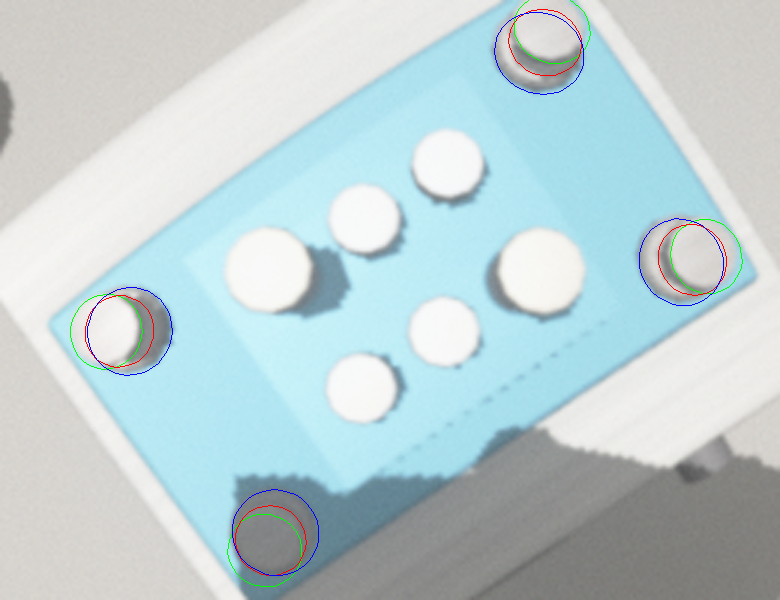

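View pics/s1.png

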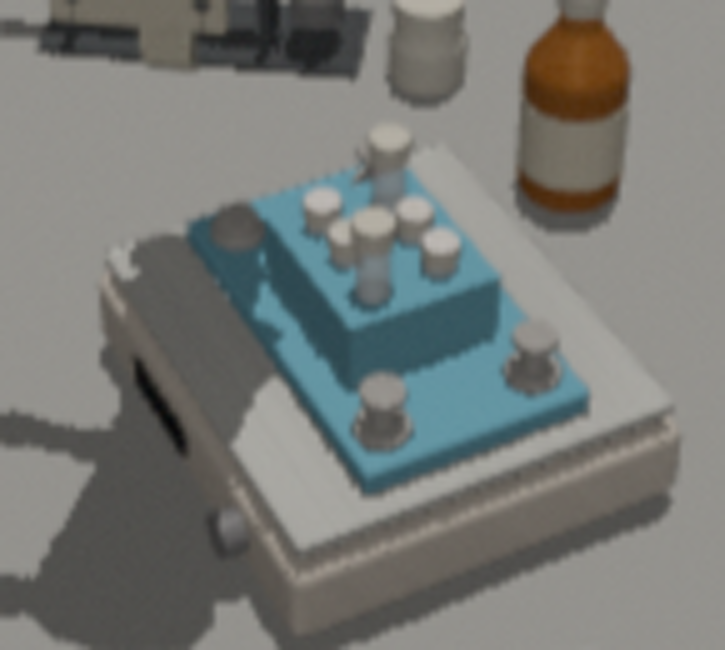

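```bash
python3 - <<'E'
import pickle
from h import *
C=pickle.load(open("c0.pkl","rb")); s=C["side"]["frame"]
a=cv2.resize(s[220:250,262:292],(400,400),interpolation=cv2.INTER_CUBIC)
b=cv2.resize(s[232:262,232:262],(400,400),interpolation=cv2.INTER_CUBIC)
cv2.imwrite("pics/z1.png",cv2.convertScaleAbs(np.hstack([a,b]),alpha=1.3,beta=-20))
c,t,M=pickle.load(open("w2.pkl","rb")); f=c["frame"]
a=cv2.resize(f[85:140,160:220],(480,440),interpolation=cv2.INTER_CUBIC)
a=np.clip((a.astype(float)-100)*255/155,0,255); a=(255*(a/255)**2).astype(np.uint8)
cv2.imwrite("pics/z2.png",a)
E
```

```text
(no output)
```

View pics/z1.png

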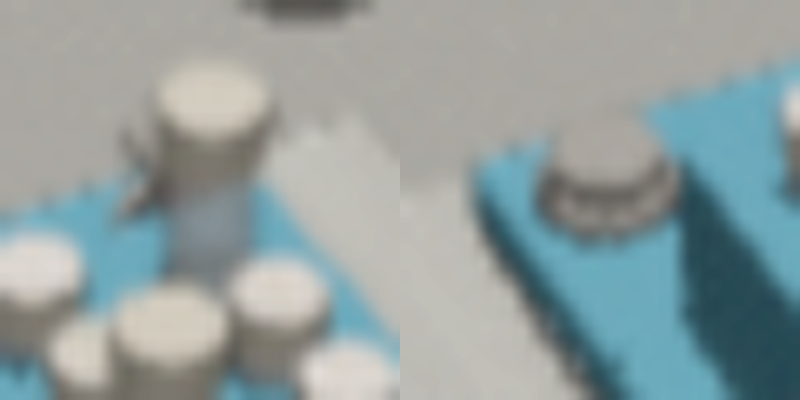

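View pics/z2.png

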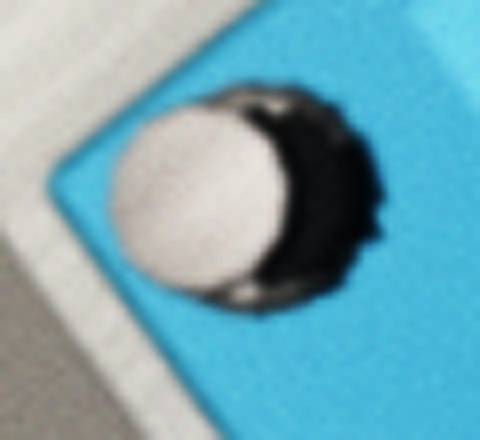

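Pin A, the far-left one, is also up: in the zoom its head is well off its collar and overhangs it. So three pins stand (A, B, C) and D is home. Next I go to the mallet.

Call:
{"name": "arm_command", "arguments": {"moves": [[0,-4,0.6,0,0.5],[0,-8.5,1.2,0,0.5],[0,-13,1.8,0,0.5],[0,-17.5,2.4,0,0.5],[0,-22,3,0,0.5],[2,-26.5,3.5,0,0.5],[5,-30,3.8,0,0.5],[9,-31.8,3.8,0,0.5],[9.6,-31.8,3.8,0,0.5],[9.6,-31.8,3.8,0,0.5]]}}

```text
time: 2.4
tool_pos: [490.8, 164.9, 307.8]
tcp_rot: [0.412, 1.567, -3.039]
contact_force: [-0.9, 1.1, -0.1]
grip_width: 45.7
```

```bash
cat > v.py <<'E'
import sys,pickle
from plant import bot
from h import *
o,t,M=pose(bot)
c=bot.capture("wrist"); cv2.imwrite(f"pics/{sys.argv[1]}.png",c["frame"]); pickle.dump((c,t,M),open(sys.argv[1]+".pkl","wb"))
print(o["time"],o["grip_width"],o["contact_force"].round(1),row(bot,[491.9,168,64],-107.93))
E
python3 v.py w3
```

```text
2.4 45.66619067085467 [-0.9  1.1 -0.1] (array([ 8.63, -0.33,  0.03]), np.float64(0.2), 'phi now', np.float64(-107.8), 'g', array([491.2, 164.7, 150.3]), 'q', array([0.18, 0.43, 1.68, 0.  , 1.03, 2.06]))
```

View pics/w3.png

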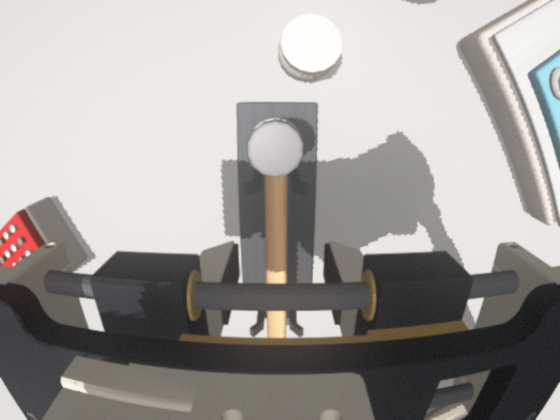

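```bash
python3 - <<'E'
import pickle
from h import *
c,t,M=pickle.load(open("w3.pkl","rb")); f=c["frame"]
m=cv2.inRange(cv2.cvtColor(f,cv2.COLOR_BGR2HSV),(4,80,40),(25,255,255))
pts=[]
for v in range(180,282,5):
    x=np.where(m[v,250:310])[0]+250
    if len(x)>8:
        a=wonz(c,t,M,x.min(),v,72);b=wonz(c,t,M,x.max()+1,v,72); pts.append((a+b)/2)
        if v%20==0: print(v,x.min(),x.max(),np.linalg.norm(a-b).round(1))
P=np.array(pts)[:,:2]; vx,vy,x0,y0=cv2.fitLine(P.astype(np.float32),cv2.DIST_HUBER,0,.01,.01).ravel()
print("axis",np.degrees(np.arctan2(vy,vx)),x0,y0)
g=cv2.medianBlur(cv2.cvtColor(f,cv2.COLOR_BGR2GRAY),3)[105:195,235:320]
ci=cv2.HoughCircles(g,cv2.HOUGH_GRADIENT,1,50,param1=80,param2=12,minRadius=22,maxRadius=34); print(ci)
for q in ci[0]:
    h=wonz(c,t,M,q[0]+235,q[1]+105,101); e=wonz(c,t,M,q[0]+235+q[2],q[1]+105,101); print("head",h,np.linalg.norm(e-h))
    d=np.array([vx,vy]); d*=np.sign(d[0]); n=np.array([-d[1],d[0]])
    print("lat off of head from axis",(h[:2]-[x0,y0])@n)
    print("origin from head",h[:2]-70*d)
E
```

```text
180 266 286 14.2
200 265 286 15.1
220 266 286 14.7
240 266 286 15.1
260 267 286 14.7
280 266 286 15.9
axis -17.863777 482.49243 170.67038
[[[40.5 43.5 26.6]]]
head [544.08444158 150.9309951  101.        ] 15.278410117475854
lat off of head from axis 0.10593547782800883
origin from head [477.45924321 172.40384399]
```

Call:
{"name": "arm_command", "arguments": {"moves": [[2,-0.3,-0.3,0.1,0.5],[4.5,-0.3,-0.3,0.1,0.5],[7,-0.3,-0.3,0.1,0.5],[8.4,-0.3,-0.3,0.1,0.5],[8.6,-0.3,-0.3,0.1,0.5],[8.6,-0.3,-0.3,0.1,0.5]]}}

```text
time: 3.05
tool_pos: [495.8, 165.7, 224.8]
tcp_rot: [-2.542, 1.569, 0.287]
contact_force: [-0.0, 0.2, 0.0]
grip_width: 45.8
```

```bash
python3 - <<'E'
from plant import bot
from h import *
print(row(bot,[494.6,166.9,64],-107.9),bot.get_obs()["contact_force"])
E
```

```text
(array([ 0.18, -0.06,  0.18]), np.float64(-0.1), 'phi now', np.float64(-108.0), 'g', array([496.1, 165.8,  65.8]), 'q', array([0.18, 0.55, 1.75, 0.  , 0.84, 2.06])) [-0.00603765  0.19436728  0.01165415]
```

Call:
{"name": "arm_command", "arguments": {"moves": [[0.15,-0.05,0.15,0,0.5],[0.15,-0.05,0.15,0,0],[0.15,-0.05,0.15,0,0],[0.15,-0.05,0.15,0,0],[0.15,-0.05,0.15,0,0],[0.15,-0.05,0.15,0,0],[0.15,-0.05,0.15,0,0],[0.15,-0.05,0.15,0,0]]}}

```text
time: 3.85
tool_pos: [494.5, 166.7, 223.4]
tcp_rot: [-2.516, 1.569, 0.312]
contact_force: [-0.8, 0.6, 2.3]
grip_width: 15.8
```

```bash
cat > st.py <<'E'
import sys
from plant import bot
from h import *
a=[float(x) for x in sys.argv[1:]]
o=bot.get_obs(); print("t",round(o["time"],2),"w",round(o["grip_width"],1),"F",o["contact_force"].round(1),"m",o["moment"].round(2))
if a: print(row(bot,a[:3],a[3]))
E
python3 st.py 494.6 166.9 64 -107.9
```

```text
t 3.85 w 15.8 F [-0.8  0.6  2.3] m [ 0.15  0.1  -0.07]
(array([0.04, 0.  , 0.03]), np.float64(-0.1), 'phi now', np.float64(-108.0), 'g', array([494.9, 166.8,  64.4]), 'q', array([0.18, 0.55, 1.75, 0.  , 0.83, 2.06]))
```

Call:
{"name": "arm_command", "arguments": {"moves": [[-2,0,0,0,0],[-5,0,0,0,0],[-9,0,0,0,0],[-13,0,0,0,0],[-16,0,0,0,0],[-17.5,0,0,0,0],[-17.5,0,0,0,0]]}}

```text
time: 4.55
tool_pos: [494.4, 166.6, 400.3]
tcp_rot: [-2.611, 1.565, 0.218]
contact_force: [-0.3, 0.9, -2.0]
grip_width: 15.9
```

```bash
cat > strike.py <<'E'
import sys
from plant import bot
from h import *
# pin xy, phi, face height -> grasp target
px,py,phi,fz=[float(x) for x in sys.argv[1:5]]
m=np.radians(phi+90); d=np.array([np.cos(m),np.sin(m)])
g=[*(np.array([px,py])-51.7*d),fz+43.4]
print("g target",np.round(g,1)); print(row(bot,g,phi))
E
python3 st.py; python3 strike.py 533.9 -91.6 -143 190; python3 v.py w4
```

```text
t 4.55 w 15.9 F [-0.3  0.9 -2. ] m [0.05 0.   0.04]
g target [502.8 -50.3 233.4]
(array([ 0.77, 20.43, -7.4 ]), np.float64(35.0), 'phi now', np.float64(-108.0), 'g', array([495.3, 166.8, 241.3]), 'q', array([0.18, 0.34, 1.54, 0.  , 1.25, 2.06]))
4.55 15.908015748753925 [-0.3  0.9 -2. ] (array([17.55, -0.02,  0.33]), np.float64(-0.0), 'phi now', np.float64(-108.0), 'g', array([494.5, 166.7, 239.5]), 'q', array([0.18, 0.34, 1.55, 0.  , 1.25, 2.06]))
```

View pics/w4.png

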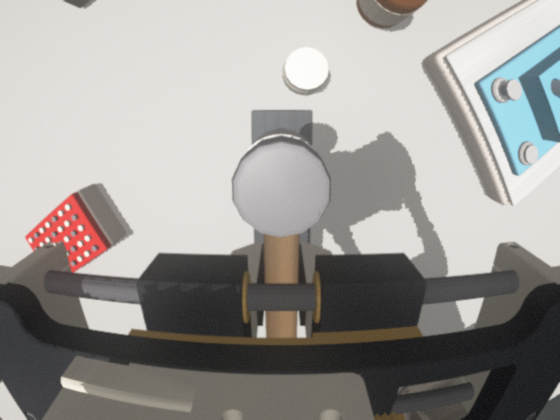

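Call:
{"name": "arm_command", "arguments": {"moves": [[0,2.5,-0.9,4,0],[0,6,-2.2,11,0],[0.2,10,-3.6,18,0],[0.4,14,-5,25,0],[0.6,18,-6.5,32,0],[0.8,20,-7.3,35,0],[0.8,20.4,-7.4,35,0],[0.8,20.4,-7.4,35,0]]}}

```text
time: 5.4
tool_pos: [501.3, -50.7, 388.7]
tcp_rot: [-0.442, 1.569, 1.775]
contact_force: [0.0, 0.6, -1.7]
grip_width: 15.5
```

```bash
python3 st.py; python3 strike.py 533.9 -91.6 -143 150; python3 v.py w5;
```

```text
t 5.4 w 15.5 F [ 0.   0.6 -1.7] m [ 0.14 -0.01 -0.  ]
g target [502.8 -50.3 193.4]
(array([ 3.63, -0.13, -0.09]), np.float64(0.0), 'phi now', np.float64(-143.0), 'g', array([501.3, -50.4, 229.7]), 'q', array([-0.25,  0.32,  1.61,  0.  ,  1.22,  2.24]))
5.4 15.53285942531027 [ 0.   0.6 -1.7] (array([ 16.65, -12.34,  17.92]), np.float64(-35.0), 'phi now', np.float64(-142.9), 'g', array([501.4, -49.7, 230.1]), 'q', array([-0.25,  0.32,  1.61,  0.  ,  1.22,  2.24]))
```

View pics/w5.png

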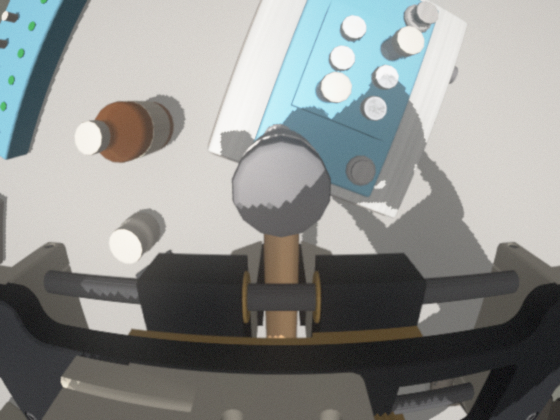

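Call:
{"name": "arm_command", "arguments": {"moves": [[2,-0.1,-0.1,0,0],[3.8,-0.1,-0.1,0,0],[3.8,-0.1,-0.1,0,0],[3.8,-0.1,-0.1,0,0],[8.8,-0.1,-0.1,0,0],[9.3,-0.1,-0.1,0,0],[4.5,-0.1,-0.1,0,0],[2,-0.1,-0.1,0,0],[2,-0.1,-0.1,0,0]]}}

```text
time: 6.35
tool_pos: [503.8, -50.0, 374.5]
tcp_rot: [-2.271, 1.561, -0.052]
contact_force: [0.1, 0.2, -1.5]
grip_width: 15.5
```

```bash
python3 strike.py 533.9 -91.6 -143 93; python3 v.py w6;
```

```text
g target [502.8 -50.3 136.4]
(array([7.91, 0.27, 0.18]), np.float64(0.1), 'phi now', np.float64(-142.9), 'g', array([505.3, -50. , 215.5]), 'q', array([-0.25,  0.33,  1.63,  0.  ,  1.17,  2.24]))
6.35 15.468009635007906 [ 0.1  0.2 -1.5] (array([ 14.91, -12.11,  18.15]), np.float64(-35.0), 'phi now', np.float64(-142.9), 'g', array([504. , -49.8, 213. ]), 'q', array([-0.25,  0.34,  1.63,  0.  ,  1.17,  2.24]))
```

View pics/w6.png

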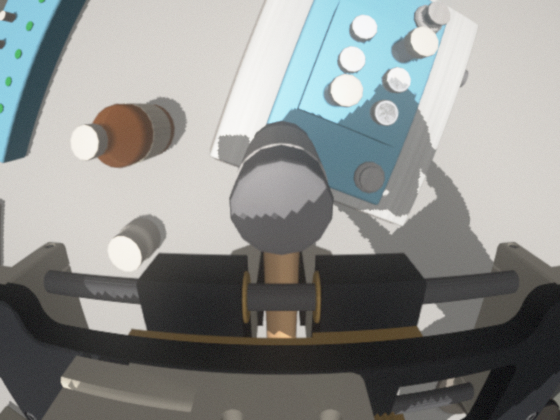

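```bash
python3 - <<'E'
from plant import bot
from h import *
c=bot.capture("side")["frame"]; d=bot.capture("top")["frame"]
a=cv2.resize(c[165:285,210:330],(500,500),interpolation=cv2.INTER_CUBIC)
cv2.imwrite("pics/s6.png",a); cv2.imwrite("pics/t6.png",cv2.resize(d[170:280,270:390],None,fx=5,fy=5,interpolation=cv2.INTER_CUBIC))
E
```

```text
(no output)
```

View pics/s6.png

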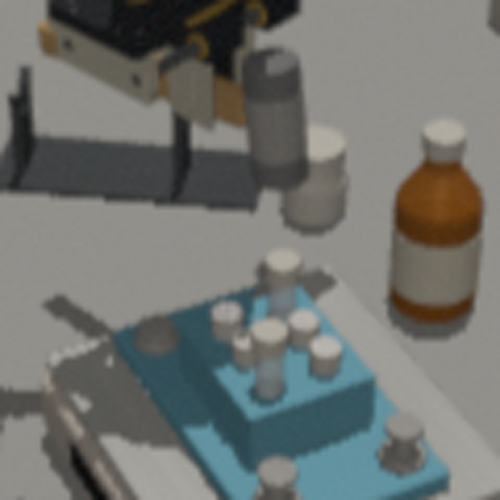

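View pics/t6.png

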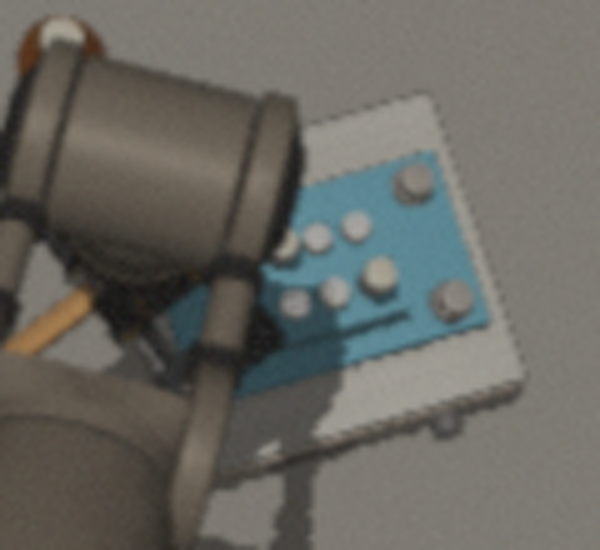

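The mallet has pitched in the grip with its head up: in w6 the head top moved from (282,187) to ~(281,203). Next I back off towards the rest and look at pin A.

```bash
python3 st.py 494.9 166.8 200 -108
```

```text
t 6.5 w 15.9 F [-0.1  0.6 -2. ] m [ 0.02 -0.01  0.05]
(array([  1.06, -12.45,  17.7 ]), np.float64(-34.9), 'phi now', np.float64(-142.9), 'g', array([502.4, -49.5, 210.1]), 'q', array([-0.25,  0.34,  1.63,  0.  ,  1.17,  2.24]))
```

Call:
{"name": "arm_command", "arguments": {"moves": [[0,-1.5,2,-4,0],[0,-4,5.5,-11,0],[0,-6.5,9,-18,0],[0,-9,12.5,-25,0],[0,-11.5,16,-32,0],[0.5,-12.4,17.6,-34.9,0],[1,-12.45,17.7,-34.9,0],[1,-12.45,17.7,-34.9,0]]}}

```text
time: 7.3
tool_pos: [494.4, 166.6, 357.8]
tcp_rot: [0.105, 1.567, 2.933]
contact_force: [0.6, -0.6, -2.0]
grip_width: 16.1
```

```bash
python3 v.py w7;  python3 - <<'E'
from plant import bot
from h import *
c=cv2.imread("pics/w7.png"); cv2.imwrite("pics/w7z.png",cv2.resize(c[60:220,440:560],None,fx=4,fy=3.7,interpolation=cv2.INTER_CUBIC))
d=bot.capture("side")["frame"]; cv2.imwrite("pics/s7.png",cv2.resize(d[140:240,190:310],None,fx=6,fy=6,interpolation=cv2.INTER_CUBIC))
E
```

```text
7.3 16.062540193934648 [ 0.6 -0.6 -2. ] (array([13.55, -0.1 ,  0.24]), np.float64(-0.1), 'phi now', np.float64(-108.1), 'g', array([494.3, 166.1, 199.5]), 'q', array([0.18, 0.38, 1.6 , 0.  , 1.16, 2.06]))
```

View pics/w7z.png

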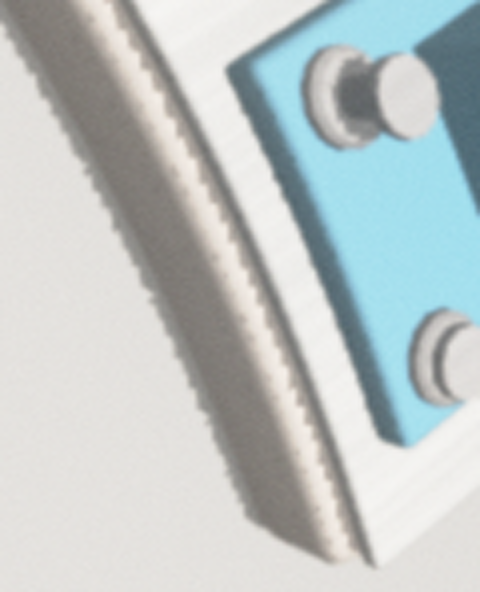

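View pics/s7.png

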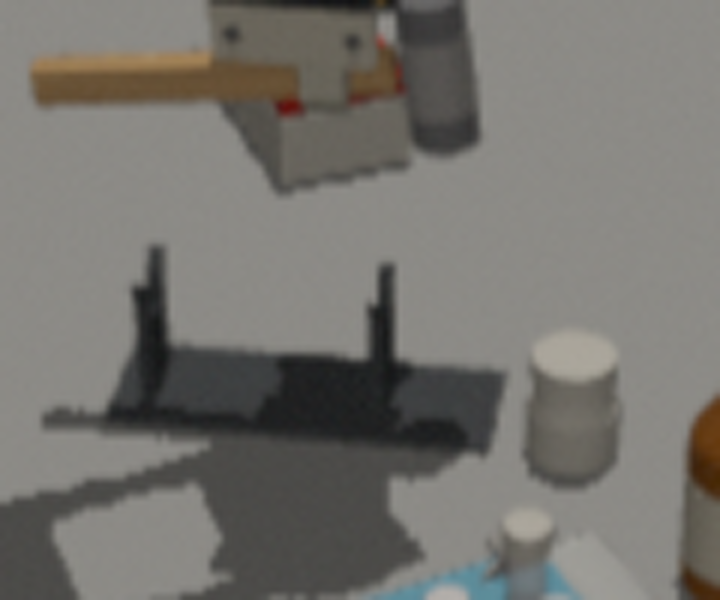

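View pics/w7.png

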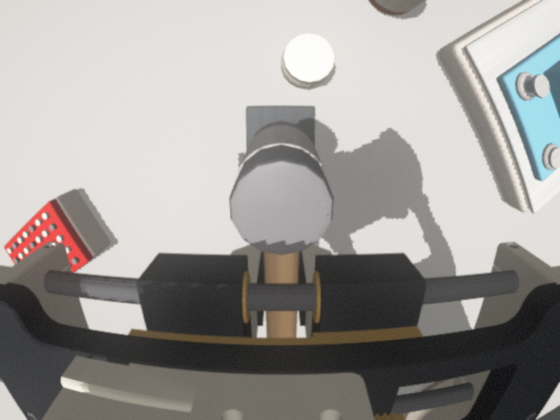

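Pin A still stands (w7z at (400,95)). The blow decelerated at contact and the grip slipped. I re-level the mallet by pressing the handle into the forks with it still held, then strike deeper at full speed.

Call:
{"name": "arm_command", "arguments": {"moves": [[3,0,0,0,0],[7,0,0,0,0],[10,0,0,0,0],[11.5,0,0,0,0],[12.5,0,0,0,0],[13.2,0,0,0,0],[13.5,0,0,0,0],[13.5,0,0,0,0],[13.5,0,0,0,0]]}}

```text
time: 8.3
tool_pos: [494.9, 165.8, 224.5]
tcp_rot: [-0.753, 1.569, 2.072]
contact_force: [0.7, 0.1, -1.1]
grip_width: 15.5
```

```bash
python3 v.py w8;  python3 - <<'E'
from plant import bot
from h import *
d=bot.capture("side")["frame"]; cv2.imwrite("pics/s8.png",cv2.resize(d[140:240,190:310],None,fx=6,fy=6,interpolation=cv2.INTER_CUBIC))
E
```

```text
8.3 15.52917374690498 [ 0.7  0.1 -1.1] (array([ 0.15, -0.09,  0.32]), np.float64(-0.2), 'phi now', np.float64(-108.1), 'g', array([494.7, 166.1,  65.5]), 'q', array([0.18, 0.55, 1.75, 0.  , 0.84, 2.06]))
```

View pics/s8.png

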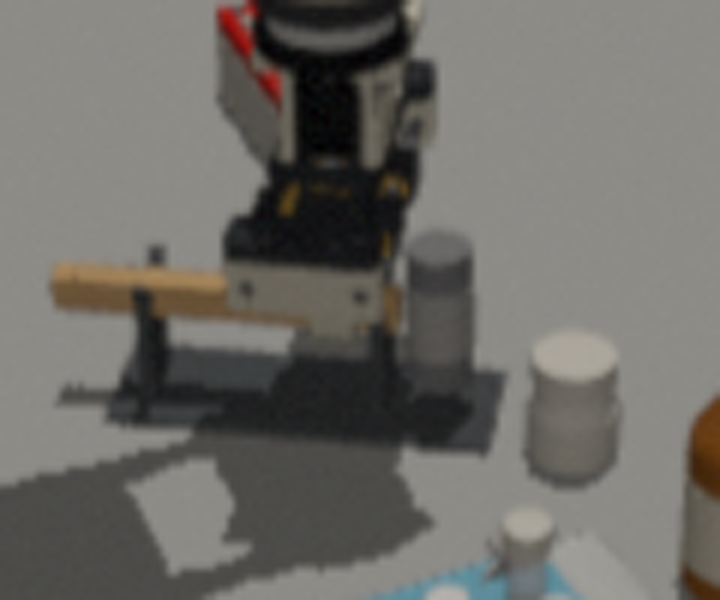

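View pics/w8.png

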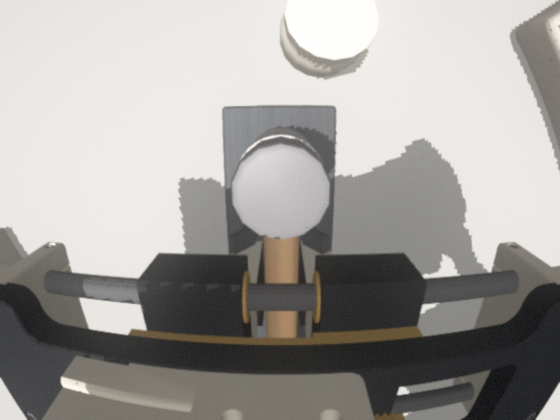

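Call:
{"name": "arm_command", "arguments": {"moves": [[0.15,0,0,0,0],[0.15,0,0,0,0],[-2,0,0,0,0],[-6,0,0,0,0],[-10,0,0,0,0],[-14,0,0,0,0],[-17,0,0,0,0],[-17.5,0,0,0,0]]}}

```text
time: 9.2
tool_pos: [495.2, 165.9, 403.0]
tcp_rot: [-2.324, 1.564, 0.502]
contact_force: [0.4, -0.1, -2.7]
grip_width: 15.9
```

```bash
python3 strike.py 533.9 -91.6 -143 185
```

```text
g target [502.8 -50.3 228.4]
(array([ 1.49, 20.41, -7.35]), np.float64(34.9), 'phi now', np.float64(-108.1), 'g', array([496.2, 166.4, 244. ]), 'q', array([0.18, 0.34, 1.54, 0.  , 1.26, 2.06]))
```

Call:
{"name": "arm_command", "arguments": {"moves": [[0,2.5,-0.9,4,0],[0,6,-2.2,11,0],[0.2,10,-3.6,18,0],[0.4,14,-5,25,0],[0.8,18,-6.5,32,0],[1.2,20,-7.3,35,0],[1.5,20.4,-7.4,35,0],[1.5,20.4,-7.4,35,0]]}}

```text
time: 10.0
tool_pos: [502.0, -51.2, 385.5]
tcp_rot: [-1.13, 1.566, 1.085]
contact_force: [-0.9, 0.5, -3.1]
grip_width: 15.9
```

```bash
python3 v.py w9; python3 strike.py 533.9 -91.6 -143 90
```

```text
10.0 15.885867501527567 [-0.9  0.5 -3.1] (array([ 16.4 , -12.15,  18.02]), np.float64(-35.1), 'phi now', np.float64(-143.1), 'g', array([502.6, -49.7, 227.1]), 'q', array([-0.25,  0.32,  1.61,  0.01,  1.21,  2.24]))
g target [502.8 -50.3 133.4]
(array([ 9.36,  0.07, -0.07]), np.float64(-0.1), 'phi now', np.float64(-143.1), 'g', array([502.6, -49.7, 227.1]), 'q', array([-0.25,  0.32,  1.61,  0.01,  1.21,  2.24]))
```

View pics/w9.png

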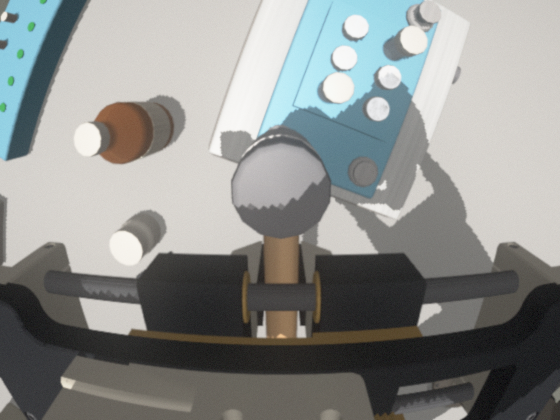

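Call:
{"name": "arm_command", "arguments": {"moves": [[0.8,0,0,0,0],[5.7,0,0,0,0],[10.6,0,0,0,0],[5.6,0,0,0,0],[1,0,0,0,0],[0,0,0,0,0]]}}

```text
time: 10.65
tool_pos: [503.1, -49.3, 390.1]
tcp_rot: [-1.978, 1.559, 0.24]
contact_force: [0.4, 0.6, -3.2]
grip_width: 16.0
```

```bash
python3 v.py w10;python3 st.py 494.9 166.8 205 -108
```

```text
10.65 15.969168883866413 [ 0.4  0.6 -3.2] (array([ 16.71, -11.91,  18.13]), np.float64(-35.0), 'phi now', np.float64(-142.9), 'g', array([504.4, -48.9, 230.7]), 'q', array([-0.25,  0.32,  1.61,  0.01,  1.21,  2.24]))
t 10.7 w 15.5 F [ 1.5  0.4 -1.3] m [ 0.1  -0.06  0.  ]
(array([  2.62, -12.22,  17.8 ]), np.float64(-34.9), 'phi now', np.float64(-142.9), 'g', array([504.4, -48.9, 230.7]), 'q', array([-0.25,  0.32,  1.61,  0.01,  1.21,  2.24]))
```

View pics/w10.png

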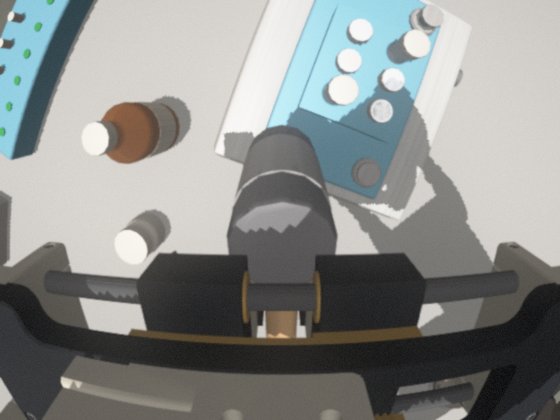

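Call:
{"name": "arm_command", "arguments": {"moves": [[0,-1.5,2,-4,0],[0,-4,5.5,-11,0],[0,-6.5,9,-18,0],[0,-9,12.5,-25,0],[0,-11.5,16,-32,0],[1,-12.2,17.7,-34.9,0],[2,-12.2,17.8,-34.9,0],[2.6,-12.2,17.8,-34.9,0],[2.6,-12.2,17.8,-34.9,0]]}}

```text
time: 11.6
tool_pos: [492.7, 165.7, 362.3]
tcp_rot: [-2.566, 1.563, 0.26]
contact_force: [0.1, -0.2, -2.3]
grip_width: 15.7
```

```bash
python3 v.py w11;  python3 - <<'E'
from plant import bot
from h import *
c=cv2.imread("pics/w11.png")
d=bot.capture("side")["frame"]
cv2.imwrite("pics/w11z.png",np.hstack([cv2.resize(c[60:220,440:560],(360,480),interpolation=cv2.INTER_CUBIC),cv2.resize(d[140:250,190:290],(436,480),interpolation=cv2.INTER_CUBIC)]))
E
```

```text
11.6 15.72334961469821 [ 0.1 -0.2 -2.3] (array([14.02, -0.06,  0.41]), np.float64(-0.2), 'phi now', np.float64(-108.1), 'g', array([494.4, 165.8, 204.2]), 'q', array([0.18, 0.37, 1.61, 0.  , 1.16, 2.06]))
```

View pics/w11z.png

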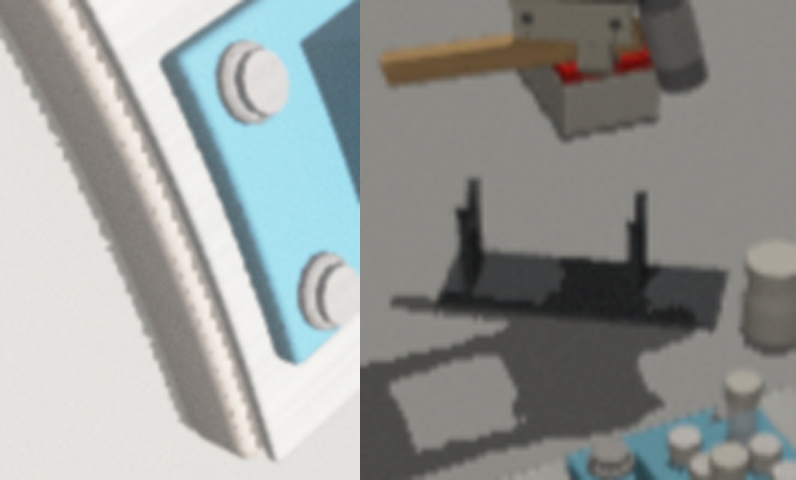

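Pin A is home now. I re-level in the forks again.

Call:
{"name": "arm_command", "arguments": {"moves": [[3,-0.1,0,0,0],[6.5,-0.1,0,0,0],[8.5,-0.1,0,0,0],[10,-0.1,0,0,0],[11.5,-0.1,0,0,0],[12.5,-0.1,0,0,0],[13.3,-0.1,0,0,0],[13.9,-0.1,0,0,0],[14,-0.1,0,0,0],[14,-0.1,0,0,0]]}}

```text
time: 12.7
tool_pos: [495.3, 166.6, 224.3]
tcp_rot: [-2.589, 1.559, 0.237]
contact_force: [0.7, -0.5, 1.0]
grip_width: 16.0
```

```bash
python3 v.py w12;  python3 - <<'E'
from plant import bot
from h import *
c=cv2.imread("pics/w12.png")
d=bot.capture("side")["frame"]
cv2.imwrite("pics/w12z.png",np.hstack([cv2.resize(c[90:330,190:370],(360,480),interpolation=cv2.INTER_CUBIC),cv2.resize(d[140:250,190:290],(436,480),interpolation=cv2.INTER_CUBIC)]))
E
```

```text
12.7 16.001002122209552 [ 0.7 -0.5  1. ] (array([0.13, 0.07, 0.5 ]), np.float64(-0.2), 'phi now', np.float64(-108.1), 'g', array([496.9, 167.1,  65.4]), 'q', array([0.18, 0.55, 1.76, 0.  , 0.82, 2.06]))
```

View pics/w12z.png

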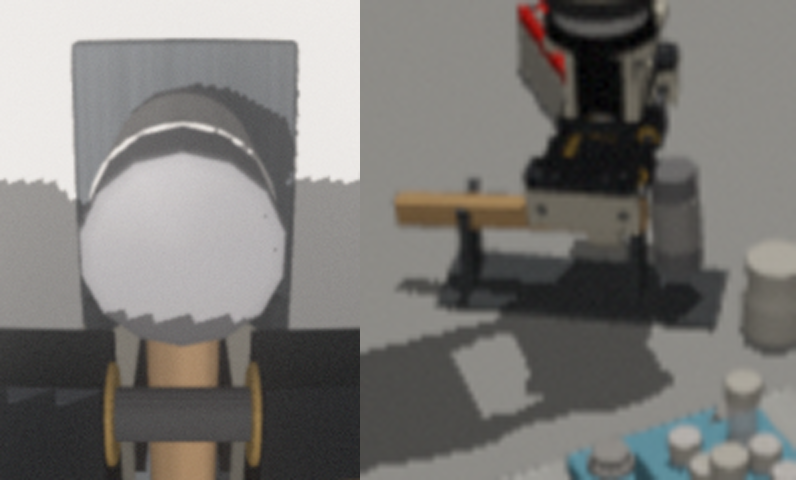

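Call:
{"name": "arm_command", "arguments": {"moves": [[0,0,0,0,0.3],[0,0,0,0,0.3],[0,0,0,0,0.3],[0,0,0,0,0.3]]}}

```text
time: 13.2
tool_pos: [494.9, 166.8, 224.3]
tcp_rot: [-2.573, 1.56, 0.253]
contact_force: [0.3, -0.6, 0.4]
grip_width: 27.4
```

```bash
python3 v.py w13;  python3 - <<'E'
from plant import bot
from h import *
c=cv2.imread("pics/w13.png")
d=bot.capture("side")["frame"]
cv2.imwrite("pics/w13z.png",np.hstack([cv2.resize(c[90:330,190:370],(360,480),interpolation=cv2.INTER_CUBIC),cv2.resize(d[140:250,190:290],(436,480),interpolation=cv2.INTER_CUBIC)]))
E
```

```text
13.2 27.390574446523217 [ 0.3 -0.6  0.4] (array([0.12, 0.07, 0.48]), np.float64(-0.2), 'phi now', np.float64(-108.1), 'g', array([496.6, 167.2,  65.3]), 'q', array([0.18, 0.55, 1.76, 0.  , 0.82, 2.06]))
```

View pics/w13z.png

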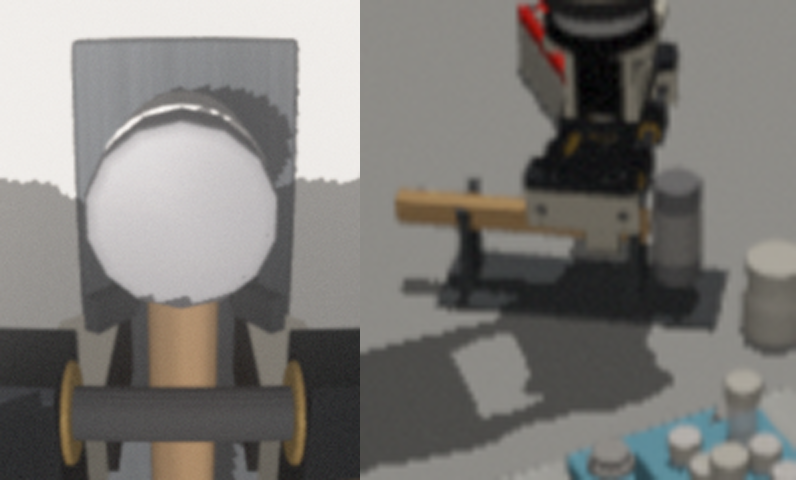

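```bash
cat > head.py <<'E'
import pickle,sys
from h import *
c,t,M=pickle.load(open(sys.argv[1]+".pkl","rb")); z=float(sys.argv[2]); f=c["frame"]
g=cv2.medianBlur(cv2.cvtColor(f,cv2.COLOR_BGR2GRAY),3)[100:250,210:350]
ci=cv2.HoughCircles(g,cv2.HOUGH_GRADIENT,1,50,param1=80,param2=12,minRadius=40,maxRadius=56)
for q in ci[0]:
    u,v=q[0]+210,q[1]+100
    h=wonz(c,t,M,u,v,z); e=wonz(c,t,M,u+q[2],v,z); print(u,v,"head",h.round(1),"r",np.linalg.norm(e-h).round(1),"fwd of g",np.round((M.T@(h-(t+M[:,0]*159))),1))
E
for w in w8 w13; do python3 head.py $w 101; done; python3 head.py w4 276.4;python3 head.py w9 264
```

```text
280.5 192.5 head [543.1 150.4 101. ] r 16.0 fwd of g [-35.5  -0.2 -50.8]
282.5 194.5 head [543.7 151.1 101. ] r 16.5 fwd of g [-35.2   0.5 -50.1]
280.5 189.5 head [544.3 151.  276.4] r 15.8 fwd of g [-34.8  -0.2 -51.7]
281.5 187.5 head [533.9 -93.3 264. ] r 16.0 fwd of g [-37.7   0.3 -53.1]
```

Call:
{"name": "arm_command", "arguments": {"moves": [[0.2,0,0,0,0.3],[0.2,0,0,0,0],[0.2,0,0,0,0],[0.2,0,0,0,0],[0.2,0,0,0,0],[-2.5,0,0,0,0],[-7,0,0,0,0],[-12,0,0,0,0],[-17,0,0,0,0],[-17.5,0,0,0,0]]}}

```text
time: 14.3
tool_pos: [493.9, 166.5, 405.7]
tcp_rot: [-2.614, 1.548, 0.212]
contact_force: [-0.0, 0.4, -2.1]
grip_width: 16.3
```

```bash
python3 v.py w14; python3 head.py w14 277; python3 strike.py 579.1 -240.8 -13 190; python3 strike.py 579.1 -240.8 0 190
```

```text
14.3 16.266436655337454 [-0.   0.4 -2.1] (array([18.01,  0.22,  0.74]), np.float64(-0.2), 'phi now', np.float64(-108.1), 'g', array([496.4, 167. , 244.2]), 'q', array([0.18, 0.33, 1.55, 0.  , 1.25, 2.06]))
279.5 194.5 head [543.1 152.6 277. ] r 17.4 fwd of g [-29.3  -0.5 -48.5]
g target [ 567.5 -291.2  233.4]
(array([  1.02,  41.35, -20.98]), np.float64(-95.1), 'phi now', np.float64(-108.1), 'g', array([496.4, 167. , 244.2]), 'q', array([0.18, 0.33, 1.55, 0.  , 1.25, 2.06]))
g target [ 579.1 -292.5  233.4]
(array([  1.04,  41.12, -22.13]), np.float64(-108.1), 'phi now', np.float64(-108.1), 'g', array([496.4, 167. , 244.2]), 'q', array([0.18, 0.33, 1.55, 0.  , 1.25, 2.06]))
```

Call:
{"name": "arm_command", "arguments": {"moves": [[0,2,-1,-5,0],[0,6,-3,-13,0],[0,10.5,-5.3,-21.5,0],[0,15,-7.6,-30,0],[0,19.5,-9.9,-38.5,0],[0,24,-12.2,-47,0],[0,28.5,-14.5,-55.5,0],[0,33,-16.7,-64,0],[0,37.5,-19,-72.5,0],[0,41,-20.9,-81,0]]}}

```text
time: 15.35
tool_pos: [561.3, -271.5, 399.9]
tcp_rot: [2.519, 1.555, 0.417]
contact_force: [0.9, 0.7, -2.0]
grip_width: 15.5
```

```bash
python3 v.py w15; python3 strike.py 579.1 -240.8 -13 185
```

```text
15.35 15.490280076968931 [ 0.9  0.7 -2. ] (array([ 17.54, -28.81, -34.91]), np.float64(77.9), 'phi now', np.float64(-30.0), 'g', array([ 563.8, -278.6,  240.2]), 'q', array([-0.59,  0.53,  1.24,  0.01,  1.36, -0.06]))
g target [ 567.5 -291.2  228.4]
(array([1.18, 0.93, 0.92]), np.float64(-17.0), 'phi now', np.float64(-30.0), 'g', array([ 563.8, -278.6,  240.2]), 'q', array([-0.59,  0.53,  1.24,  0.01,  1.36, -0.06]))
```

View pics/w15.png

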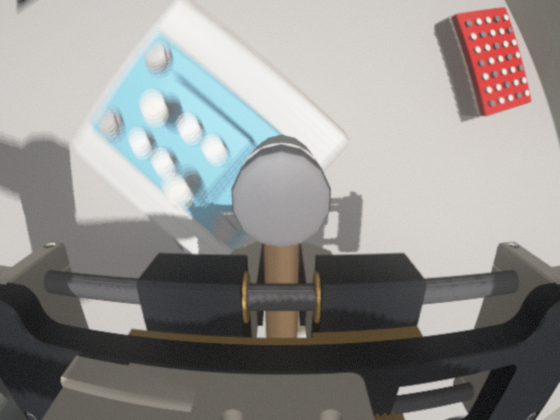

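Call:
{"name": "arm_command", "arguments": {"moves": [[0.5,0.5,0.5,-8,0],[1.2,0.9,0.9,-16,0],[1.2,0.9,0.9,-17,0],[1.2,0.9,0.9,-17,0]]}}

```text
time: 15.8
tool_pos: [564.7, -290.6, 385.4]
tcp_rot: [2.034, 1.558, 0.233]
contact_force: [0.3, 0.3, -2.9]
grip_width: 15.9
```

```bash
python3 v.py w16; python3 strike.py 579.1 -240.8 -13 90; python3 head.py w16 265
```

```text
15.8 15.878201583519342 [ 0.3  0.3 -2.9] (array([ 16.32, -18.  , -42.79]), np.float64(94.7), 'phi now', np.float64(-13.2), 'g', array([ 567.1, -290.1,  227.3]), 'q', array([-0.6 ,  0.56,  1.23,  0.01,  1.35, -0.37]))
g target [ 567.5 -291.2  133.4]
(array([ 9.39, -0.06,  0.15]), np.float64(-0.2), 'phi now', np.float64(-13.2), 'g', array([ 567.1, -290.1,  227.3]), 'q', array([-0.6 ,  0.56,  1.23,  0.01,  1.35, -0.37]))
282.5 195.5 head [ 578.1 -240.9  265. ] r 16.1 fwd of g [-38.3   0.2 -50.8]
303.5 107.5 head [ 590.7 -215.2  265. ] r 12.7 fwd of g [-38.    6.6 -78.6]
```

View pics/w16.png

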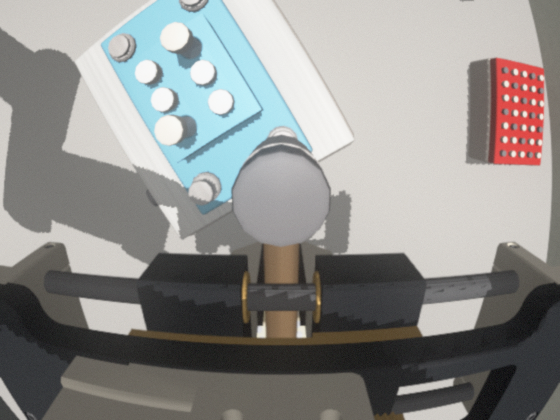

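Call:
{"name": "arm_command", "arguments": {"moves": [[0.7,0,0.1,0,0],[5.5,0,0.1,0,0],[10.4,0,0.1,0,0],[5.6,0,0.1,0,0],[1,0,0.1,0,0],[0,0,3,0,0],[0,0,7,0,0],[0,0,7,0,0]]}}

```text
time: 16.65
tool_pos: [547.5, -362.0, 386.1]
tcp_rot: [1.74, 1.556, -0.067]
contact_force: [-0.3, -0.5, -3.0]
grip_width: 16.1
```

```bash
python3 v.py w17; python3 st.py; python3 - <<'E'
from plant import bot
from h import *
d=bot.capture("side")["frame"]
cv2.imwrite("pics/s17.png",cv2.resize(d[200:320,220:350],None,fx=5,fy=5,interpolation=cv2.INTER_CUBIC))
E
```

```text
16.65 16.109865570843052 [-0.3 -0.5 -3. ] (array([ 16.27, -18.16, -49.9 ]), np.float64(94.5), 'phi now', np.float64(-13.4), 'g', array([ 550.2, -359.8,  226.5]), 'q', array([-0.7 ,  0.6 ,  1.16,  0.01,  1.38, -0.47]))
t 16.7 w 15.5 F [-0.8  0.2 -2.4] m [ 0.01 -0.07  0.01]
```

View pics/w17.png

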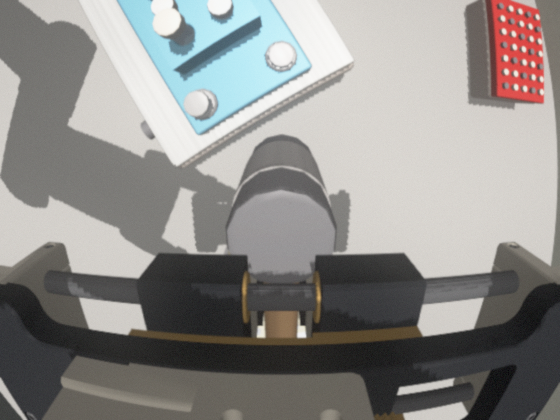

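View pics/s17.png

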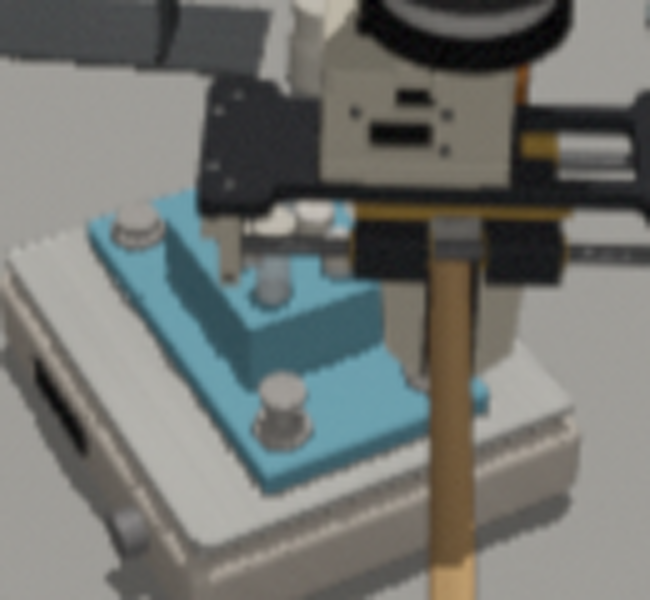

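Pin B is home (w17, concentric at (281,56)) and C still stands (200,103). The mallet slipped again, so I go back to the rest to re-level before C.

Call:
{"name": "arm_command", "arguments": {"moves": [[-3,0,-2,0,0],[-4.5,-1.5,-6,6,0],[-4.5,-3.2,-10.5,14.5,0],[-4.5,-5,-15,23,0],[-4.5,-6.6,-19.5,31.5,0],[-4.5,-8.4,-24,40,0],[-4.5,-10,-28.5,48.5,0],[-4.5,-11.6,-33,57,0],[-4.5,-13.2,-37.5,65.5,0],[-4.5,-14.8,-42,74,0]]}}

```text
time: 17.75
tool_pos: [501.2, 74.1, 431.0]
tcp_rot: [-2.988, 1.557, 0.252]
contact_force: [1.3, -0.8, -2.5]
grip_width: 15.5
```

```bash
python3 st.py 494.9 166.8 205 -107.9; python3 - <<'E'
from plant import bot
print(bot.get_obs()["tool_pos"])
E
```

```text
t 17.75 w 15.5 F [ 1.3 -0.8 -2.5] m [-0.   -0.04  0.01]
(array([ 6.72, -9.23,  0.03]), np.float64(23.6), 'phi now', np.float64(-84.3), 'g', array([503.4,  74.7, 272. ]), 'q', array([-0.01,  0.28,  1.53,  0.  ,  1.31,  1.47]))
[501.24147735  74.13872648 430.96533734]
```

Call:
{"name": "arm_command", "arguments": {"moves": [[0,-3,0,8,0],[1,-6.5,0,16,0],[4,-9,0,23.6,0],[6.7,-9.2,0,23.6,0],[6.7,-9.2,0,23.6,0]]}}

```text
time: 18.25
tool_pos: [491.0, 167.6, 360.8]
tcp_rot: [-2.437, 1.565, 0.395]
contact_force: [-0.9, -0.2, -1.4]
grip_width: 15.9
```

```bash
python3 v.py w18;python3 st.py 495.2 166.8 90 -107.9; python3 - <<'E'
from plant import bot
from h import *
print(bot.get_obs()["tool_pos"])
d=bot.capture("side")["frame"]
cv2.imwrite("pics/s18.png",cv2.resize(d[120:240,190:330],None,fx=5,fy=5,interpolation=cv2.INTER_CUBIC))
E
```

```text
18.25 15.869242662712502 [-0.9 -0.2 -1.4] (array([14.  ,  0.07,  0.29]), np.float64(0.1), 'phi now', np.float64(-107.8), 'g', array([493.5, 167.4, 204. ]), 'q', array([0.18, 0.37, 1.61, 0.  , 1.16, 2.06]))
t 18.3 w 16.1 F [ 0.1  0.1 -1.3] m [ 0.05 -0.02  0.02]
(array([11.4 ,  0.07, -0.09]), np.float64(0.1), 'phi now', np.float64(-107.8), 'g', array([493.5, 167.4, 204. ]), 'q', array([0.18, 0.37, 1.61, 0.  , 1.16, 2.06]))
[491.95588656 166.94721003 363.01131397]
```

View pics/s18.png

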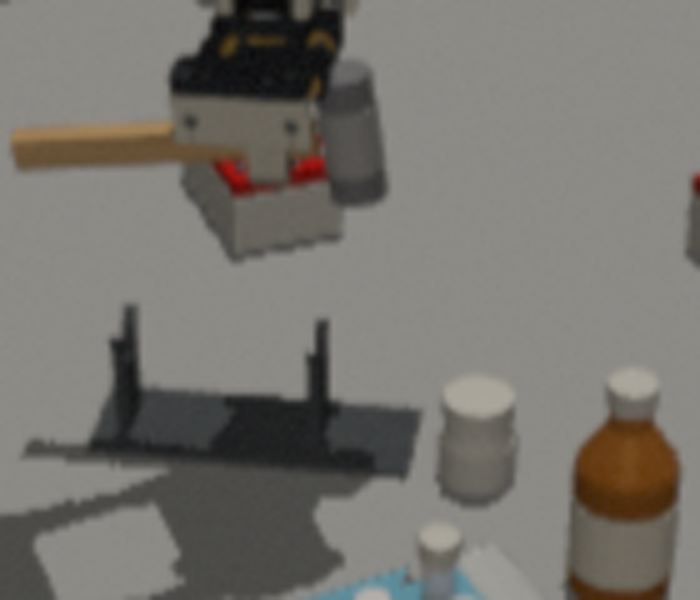

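View pics/w18.png

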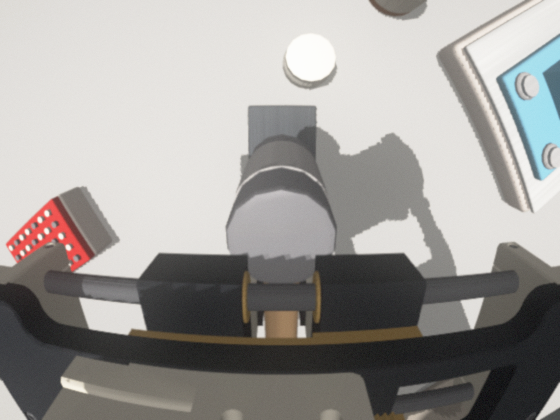

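Call:
{"name": "arm_command", "arguments": {"moves": [[3,0,0.1,0,0],[6.5,0,0.1,0,0],[8.5,0,0.1,0,0],[10,0,0.1,0,0],[11.5,0,0.1,0,0],[12.5,0,0.1,0,0],[13.3,0,0.1,0,0],[13.9,0,0.1,0,0],[13.9,0,0.1,0,0],[13.9,0,0.1,0,0.3]]}}

```text
time: 19.35
tool_pos: [493.9, 167.3, 226.2]
tcp_rot: [-2.579, 1.556, 0.25]
contact_force: [0.5, -1.0, 0.6]
grip_width: 20.3
```

Call:
{"name": "arm_command", "arguments": {"moves": [[0,0,0,0,0.3],[0,0,0,0,0.3],[0,0,0,0,0.3]]}}

```text
time: 19.65
tool_pos: [493.9, 167.4, 226.6]
tcp_rot: [-2.581, 1.555, 0.249]
contact_force: [0.0, -0.5, -0.1]
grip_width: 27.4
```

```bash
python3 v.py w19;python3 head.py w19 101; python3 - <<'E'
from plant import bot
from h import *
print(bot.get_obs()["tool_pos"])
c=cv2.imread("pics/w19.png")
d=bot.capture("side")["frame"]
cv2.imwrite("pics/w19z.png",np.hstack([cv2.resize(c[90:330,190:370],(360,480),interpolation=cv2.INTER_CUBIC),cv2.resize(d[140:250,190:290],(436,480),interpolation=cv2.INTER_CUBIC)]))
E
```

```text
19.65 27.434612933137522 [ 0.  -0.5 -0.1] (array([0.34, 0.13, 0.42]), np.float64(0.1), 'phi now', np.float64(-107.9), 'g', array([496.2, 167.9,  67.5]), 'q', array([0.18, 0.55, 1.76, 0.  , 0.82, 2.06]))
281.5 198.5 head [541.5 152.9 101. ] r 15.5 fwd of g [-32.8   0.2 -48.1]
[493.90544139 167.34424856 226.45856444]
```

View pics/w19z.png

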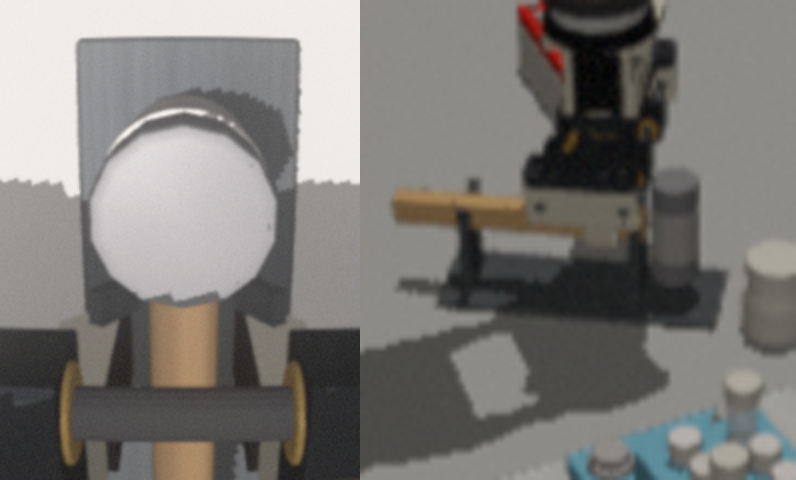

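Call:
{"name": "arm_command", "arguments": {"moves": [[0.3,0,0,0,0.3],[0.3,0,0,0,0],[0.3,0,0,0,0],[0.3,0,0,0,0],[0.3,0,0,0,0],[-2.5,0,0,0,0],[-7,0,0,0,0],[-12,0,0,0,0],[-17,0,0,0,0],[-17.5,0,0,0,0]]}}

```text
time: 20.75
tool_pos: [492.0, 166.9, 407.8]
tcp_rot: [-2.61, 1.544, 0.22]
contact_force: [0.7, 0.3, -3.2]
grip_width: 16.0
```

```bash
sed -i 's/51\.7/49.5/' strike.py; python3 strike.py 502.5 -264 -13 190
```

```text
g target [ 491.4 -312.2  233.4]
(array([  1.25,  45.86, -14.22]), np.float64(-94.8), 'phi now', np.float64(-107.8), 'g', array([496.2, 167.8, 248.9]), 'q', array([0.18, 0.32, 1.54, 0.  , 1.25, 2.06]))
```

Call:
{"name": "arm_command", "arguments": {"moves": [[0,2.5,-0.8,-5,0],[0,7,-2.2,-13,0],[0,11.5,-3.6,-21.5,0],[0,16,-5,-30,0],[0,20.5,-6.4,-38.5,0],[0,25,-7.8,-47,0],[0,29.5,-9.2,-55.5,0],[0,34,-10.6,-64,0],[0,38.5,-12,-72.5,0],[0,42.5,-13.2,-81,0]]}}

```text
time: 21.75
tool_pos: [487.3, -264.4, 404.0]
tcp_rot: [2.434, 1.545, 0.283]
contact_force: [1.2, 0.5, -2.4]
grip_width: 15.6
```

```bash
python3 strike.py 502.5 -264 -13 185
```

```text
g target [ 491.4 -312.2  228.4]
(array([1.62, 2.67, 4.12]), np.float64(-20.3), 'phi now', np.float64(-33.3), 'g', array([ 491.3, -263.3,  245. ]), 'q', array([-0.64,  0.39,  1.45,  0.02,  1.28, -0.07]))
```

Call:
{"name": "arm_command", "arguments": {"moves": [[0.4,1,1.5,-7,0],[1,2.2,3.5,-15,0],[1.6,2.7,4.1,-20.3,0],[1.6,2.7,4.1,-20.3,0],[1.6,2.7,4.1,-20.3,0]]}}

```text
time: 22.25
tool_pos: [487.7, -313.1, 386.7]
tcp_rot: [2.161, 1.546, 0.361]
contact_force: [-0.5, -0.4, -2.2]
grip_width: 15.7
```

```bash
python3 v.py w20; python3 strike.py 502.5 -264 -13 90; python3 head.py w20 265
```

```text
22.25 15.733434620069449 [-0.5 -0.4 -2.2] (array([ 16.81, -11.19, -46.49]), np.float64(94.8), 'phi now', np.float64(-13.1), 'g', array([ 491.7, -311.5,  228.2]), 'q', array([-0.71,  0.45,  1.4 ,  0.02,  1.27, -0.49]))
g target [ 491.4 -312.2  133.4]
(array([ 9.48, -0.22,  0.21]), np.float64(-0.1), 'phi now', np.float64(-13.1), 'g', array([ 491.7, -311.5,  228.2]), 'q', array([-0.71,  0.45,  1.4 ,  0.02,  1.27, -0.49]))
280.5 193.5 head [ 501.7 -262.2  265. ] r 15.3 fwd of g [-36.6  -0.4 -51. ]
305.5 108.5 head [ 515.6 -237.4  265. ] r 13.7 fwd of g [-36.1   7.4 -78.4]
```

View pics/w20.png

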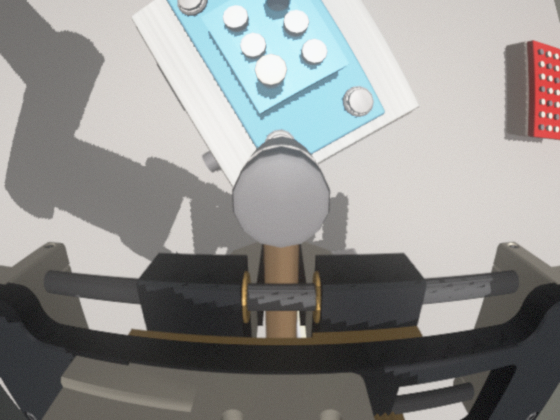

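Call:
{"name": "arm_command", "arguments": {"moves": [[0.8,-0.2,0.1,0,0],[5.6,-0.2,0.1,0,0],[10.5,-0.2,0.1,0,0],[5.6,-0.2,0.1,0,0],[1,0,0.1,0,0],[0,0,3,0,0],[-2,0,7,0,0],[-4,0,7,0,0]]}}

```text
time: 23.1
tool_pos: [469.8, -384.2, 426.2]
tcp_rot: [2.071, 1.547, 0.269]
contact_force: [0.6, -0.3, -3.8]
grip_width: 15.6
```

```bash
python3 v.py w21; python3 st.py 494.9 166.8 205 -107.9; python3 - <<'E'
from plant import bot
from h import *
d=bot.capture("side")["frame"]
cv2.imwrite("pics/s21.png",cv2.resize(d[200:320,220:350],None,fx=5,fy=5,interpolation=cv2.INTER_CUBIC))
E
```

```text
23.1 15.578462179464596 [ 0.6 -0.3 -3.8] (array([ 20.97, -11.5 , -53.73]), np.float64(94.7), 'phi now', np.float64(-13.3), 'g', array([ 474.9, -382.2,  271.2]), 'q', array([-0.81,  0.47,  1.25,  0.02,  1.4 , -0.59]))
t 23.15 w 16.1 F [ 0.9 -0.4  1. ] m [ 0.02 -0.11 -0.04]
(array([  6.88, -10.81, -53.83]), np.float64(94.6), 'phi now', np.float64(-13.3), 'g', array([ 474.9, -382.2,  271.2]), 'q', array([-0.81,  0.47,  1.25,  0.02,  1.4 , -0.59]))
```

View pics/w21.png

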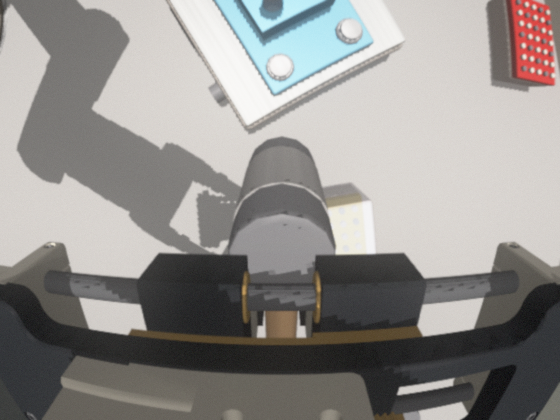

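View pics/s21.png

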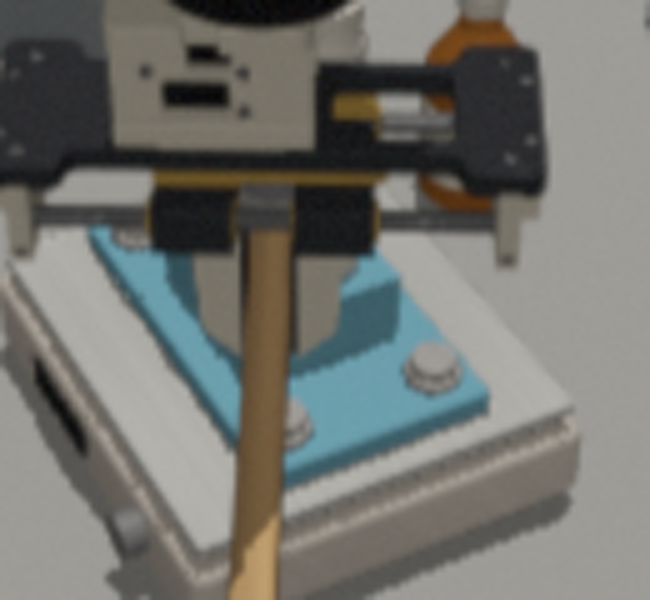

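All standing pins are home: C at (280,66) and B at (350,30) in w21 are both concentric with their collars. Now I return the mallet.

Call:
{"name": "arm_command", "arguments": {"moves": [[0,-0.5,-2.5,5,0],[0,-1.4,-7,13,0],[0,-2.3,-11.5,21.5,0],[0,-3.2,-16,30,0],[0,-4.1,-20.5,38.5,0],[0,-5,-25,47,0],[0,-5.9,-29.5,55.5,0],[0,-6.8,-34,64,0],[0,-7.7,-38.5,72.5,0],[0,-8.6,-43,81,0]]}}

```text
time: 24.2
tool_pos: [484.0, 46.1, 429.9]
tcp_rot: [-2.968, 1.544, 0.182]
contact_force: [1.0, 0.0, -1.5]
grip_width: 15.7
```

```bash
python3 st.py 494.9 166.8 200 -107.9
```

```text
t 24.2 w 15.7 F [ 1.   0.  -1.5] m [-0.02 -0.04 -0.02]
(array([  7.17, -11.96,  -0.59]), np.float64(18.4), 'phi now', np.float64(-89.5), 'g', array([488.2,  46.8, 271. ]), 'q', array([-0.06,  0.24,  1.59,  0.01,  1.28,  1.49]))
```

Call:
{"name": "arm_command", "arguments": {"moves": [[0,-3,-0.2,6,0],[0,-7.5,-0.4,13,0],[2,-11,-0.8,18.4,0],[5,-12,-0.9,18.4,0],[7.2,-12,-0.9,18.4,0],[7.2,-12,-0.9,18.4,0]]}}

```text
time: 24.8
tool_pos: [491.7, 167.7, 354.8]
tcp_rot: [-2.637, 1.552, 0.194]
contact_force: [-0.4, 0.2, -2.8]
grip_width: 16.0
```

```bash
python3 v.py w22; python3 st.py 498.5 167 64 -107.9;python3 - <<'E'
from plant import bot
print(bot.get_obs()["tool_pos"])
E
```

```text
24.8 16.039977015273745 [-0.4  0.2 -2.8] (array([13.39,  0.27,  0.67]), np.float64(0.1), 'phi now', np.float64(-107.8), 'g', array([496.1, 168. , 198. ]), 'q', array([0.18, 0.37, 1.62, 0.  , 1.13, 2.06]))
t 24.85 w 15.9 F [-0.5 -1.1 -2.9] m [ 0.01  0.05 -0.  ]
(array([1.34e+01, 1.60e-01, 1.00e-02]), np.float64(0.1), 'phi now', np.float64(-107.8), 'g', array([496.1, 168. , 198. ]), 'q', array([0.18, 0.37, 1.62, 0.  , 1.13, 2.06]))
[492.54406894 167.27758758 356.94887735]
```

View pics/w22.png

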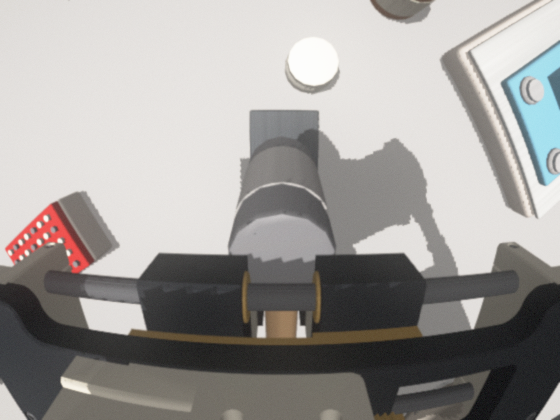

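Call:
{"name": "arm_command", "arguments": {"moves": [[3,0.1,0,0,0],[6,0.1,0,0,0],[8,0.1,0,0,0],[9.5,0.1,0,0,0],[11,0.1,0,0,0],[12,0.1,0,0,0],[12.8,0.1,0,0,0],[13.3,0.1,0,0,0],[13.4,0.1,0,0,0],[13.4,0.1,0,0,0]]}}

```text
time: 25.85
tool_pos: [495.6, 166.9, 223.5]
tcp_rot: [-2.64, 1.547, 0.191]
contact_force: [0.9, -0.6, 0.8]
grip_width: 15.5
```

```bash
python3 v.py w23; python3 head.py w23 105; python3 - <<'E'
from plant import bot
from h import *
c=cv2.imread("pics/w23.png")
d=bot.capture("side")["frame"]
cv2.imwrite("pics/w23z.png",np.hstack([cv2.resize(c[90:330,190:370],(360,480),interpolation=cv2.INTER_CUBIC),cv2.resize(d[140:250,190:290],(436,480),interpolation=cv2.INTER_CUBIC)]))
E
```

```text
25.85 15.478776137215325 [ 0.9 -0.6  0.8] (array([0.04, 0.19, 0.71]), np.float64(0.1), 'phi now', np.float64(-107.8), 'g', array([499.2, 167.7,  64.6]), 'q', array([0.18, 0.55, 1.76, 0.  , 0.81, 2.06]))
279.5 211.5 head [541.9 154.  105. ] r 14.9 fwd of g [-39.5  -0.5 -45.6]
```

View pics/w23z.png

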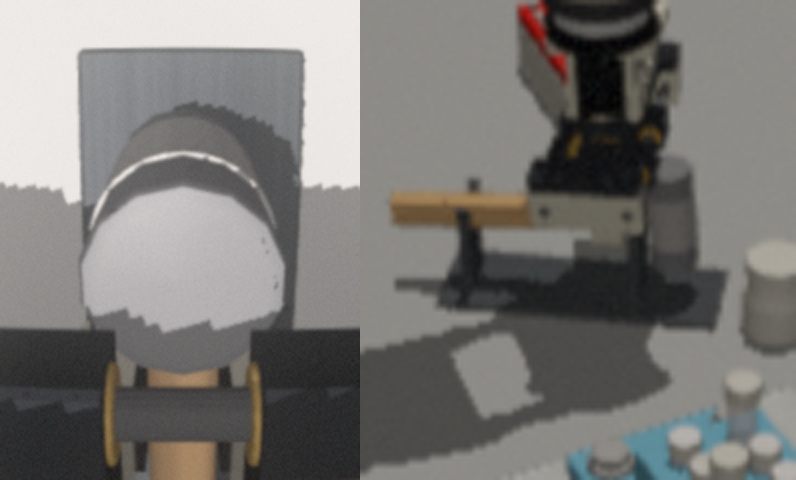

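Call:
{"name": "arm_command", "arguments": {"moves": [[0,0,0,0,0.3],[0,0,0,0,0.3],[0,0,0,0,0.3],[0,0,0,0,0.3]]}}

```text
time: 26.35
tool_pos: [495.3, 167.0, 223.4]
tcp_rot: [-2.639, 1.548, 0.192]
contact_force: [-0.5, 0.6, -0.0]
grip_width: 27.3
```

```bash
python3 v.py w24; python3 head.py w24 101; python3 - <<'E'
from plant import bot
from h import *
c=cv2.imread("pics/w24.png")
d=bot.capture("side")["frame"]
cv2.imwrite("pics/w24z.png",np.hstack([cv2.resize(c[90:330,190:370],(360,480),interpolation=cv2.INTER_CUBIC),cv2.resize(d[140:250,190:290],(436,480),interpolation=cv2.INTER_CUBIC)]))
E
```

```text
26.35 27.329954034426542 [-0.5  0.6 -0. ] (array([0.03, 0.19, 0.68]), np.float64(0.1), 'phi now', np.float64(-107.8), 'g', array([498.9, 167.7,  64.5]), 'q', array([0.18, 0.55, 1.76, 0.  , 0.81, 2.06]))
279.5 212.5 head [540.1 154.5 101. ] r 15.6 fwd of g [-35.7  -0.5 -44. ]
```

View pics/w24z.png

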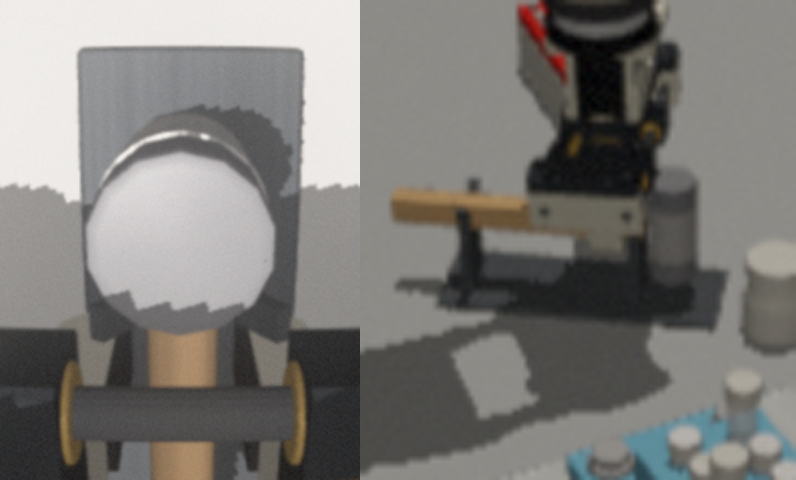

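The mallet is seated and level, but ~5 mm back along its axis. I shift the open hand back, regrip, nudge it forward and release.

Call:
{"name": "arm_command", "arguments": {"moves": [[0,0,0.8,0,0.3],[0,0,0.8,0,0.3],[0,0,0.8,0,0],[0,0,0.8,0,0],[0,0,0.8,0,0],[-0.4,0,0.8,0,0],[-0.4,0,0.55,0,0],[-0.4,0,0.3,0,0],[0,0,0.3,0,0],[0,0,0.3,0,0]]}}

```text
time: 27.45
tool_pos: [492.9, 167.8, 223.3]
tcp_rot: [-2.644, 1.546, 0.187]
contact_force: [1.8, -0.0, -0.1]
grip_width: 15.9
```

```bash
python3 v.py w25; python3 head.py w25 101
```

```text
27.45 15.926852115515006 [ 1.8 -0.  -0.1] (array([0.02, 0.19, 0.43]), np.float64(0.1), 'phi now', np.float64(-107.8), 'g', array([496.6, 168.5,  64.4]), 'q', array([0.18, 0.55, 1.77, 0.  , 0.8 , 2.06]))
281.5 186.5 head [546.1 152.  101. ] r 16.3 fwd of g [-35.5   0.2 -52.9]
```

Call:
{"name": "arm_command", "arguments": {"moves": [[0,0,0,0,0.5],[0,0,0,0,0.5],[0,0,0,0,0.5],[0,0,0,0,0.5],[0,0,0,0,0.5],[-1,0,0,0,0.5],[-4,0,0,0,0.5],[-8.6,0,0,0,0.5],[-8.6,0,0,0,0.5],[-8.6,0,0,0,0.5]]}}

```text
time: 28.5
tool_pos: [490.8, 167.5, 310.9]
tcp_rot: [-2.644, 1.543, 0.187]
contact_force: [-0.5, -0.4, 0.5]
grip_width: 46.0
```

```bash
python3 v.py w26; python3 - <<'E'
import pickle
from h import *
c,t,M=pickle.load(open("w26.pkl","rb")); f=c["frame"]
g=cv2.medianBlur(cv2.cvtColor(f,cv2.COLOR_BGR2GRAY),3)[100:200,235:330]
ci=cv2.HoughCircles(g,cv2.HOUGH_GRADIENT,1,50,param1=80,param2=12,minRadius=22,maxRadius=34)
for q in ci[0]: print(q,wonz(c,t,M,q[0]+235,q[1]+100,101))
E
```

```text
28.5 45.98513332777481 [-0.5 -0.4  0.5] (array([8.65, 0.19, 0.42]), np.float64(0.1), 'phi now', np.float64(-107.8), 'g', array([494.3, 168.1, 150.6]), 'q', array([0.18, 0.42, 1.69, 0.  , 1.01, 2.06]))
[46.5 57.5 26.4] [543.83314187 153.08145723 101.        ]
```

View pics/w26.png

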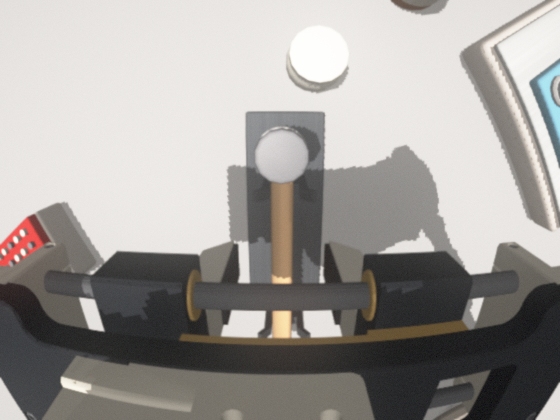

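Call:
{"name": "arm_command", "arguments": {"moves": [[-4,0,0,0,0.5],[-8,0,0,0,0.5],[-12,0,0,0,0.5],[-12,-4,1,0,0.5],[-12,-8,2,0,0.5],[-12,-12,3,0,0.5],[-12,-16,4,0,0.5],[-12,-20,4,0,0.5],[-12,-22,4,0,0.5],[-12,-22,4,0,0.5]]}}

```text
time: 29.55
tool_pos: [516.7, 390.9, 428.4]
tcp_rot: [-2.683, 1.55, 0.15]
contact_force: [-0.1, -0.4, -0.5]
grip_width: 45.9
```

```bash
python3 - <<'E'
from plant import bot
from h import *
o=bot.get_obs(); print(o["time"],o["contact_force"])
d=bot.capture("side")["frame"];e=bot.capture("top")["frame"]
cv2.imwrite("pics/f1.png",np.hstack([cv2.resize(d[150:330,190:350],(480,540),interpolation=cv2.INTER_CUBIC)]))
cv2.imwrite("pics/f2.png",cv2.resize(e[165:285,195:395],None,fx=4,fy=4,interpolation=cv2.INTER_CUBIC))
c=bot.capture("wrist")["frame"];cv2.imwrite("pics/f3.png",c)
E
```

```text
29.55 [-0.12846492 -0.43428089 -0.48021662]
```

View pics/f1.png

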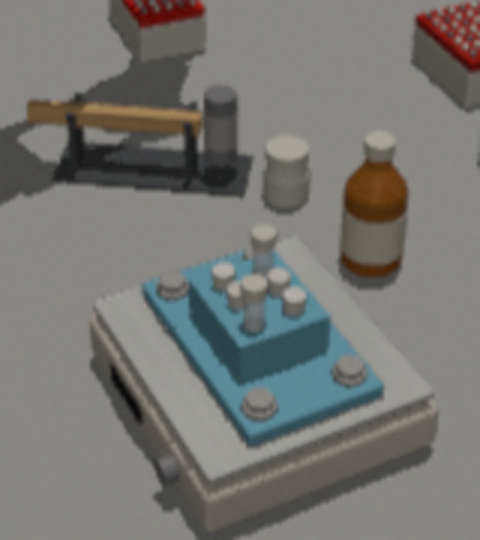

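View pics/f2.png

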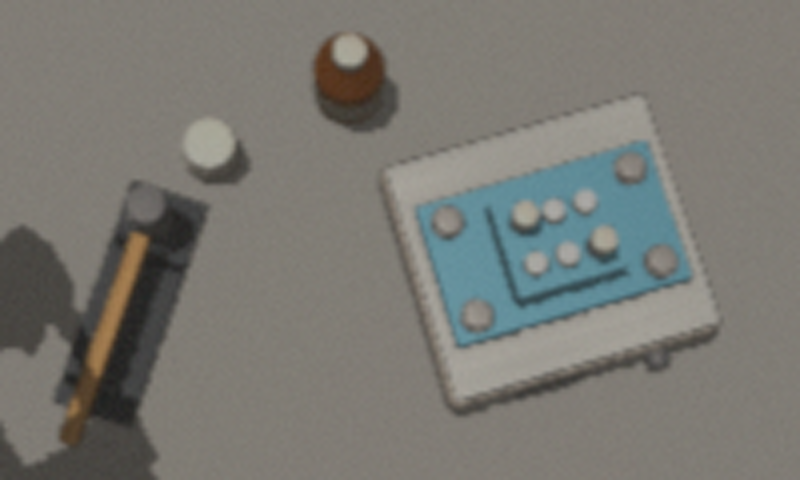

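```bash
python3 - <<'E'
import pickle
from plant import bot
C={n:bot.capture(n) for n in("side","top")}
pickle.dump(C,open("c0.pkl","wb"))
import m
E
```

```text
plate ((518.1383056640625, -177.8851318359375), (117.23914337158203, 196.20843505859375), 17.03993797302246)
[[ 433.3438   -101.265396]
 [ 490.8404   -288.8604  ]
 [ 602.9328   -254.50487 ]
 [ 545.4362    -66.90985 ]]
handle ((440.3786315917969, 184.80422973632812), (20.363296508789062, 179.23321533203125), 72.12092590332031)
[[351.96405 202.6274 ]
 [522.5415  147.60118]
 [528.7932  166.98106]
 [358.21576 222.00728]]
```

```bash
python3 -c "
from plant import bot
print(bot.close_job())"
```

```text
the job is handed in; nothing more can be done
None
```

All four locking pins are home and the mallet is back in its rest. I handed the job in at about 29.7 s of the 58 s allowed.

- **Pins:** three pins were standing. The two at the end away from the mallet rest went home with one brisk blow each. The far pin at the rest end needed two, because the first blow was too shallow and it sprang back up. The fourth pin was already down and I left it alone. In the closing side and top pictures the heads sit close on their collars; the far rest-end pin is partly behind a tall tube in the side view, but the wrist camera had shown it down after its second blow.
- **Grip slip:** every blow tilted the mallet in the grip. Between pins I re-levelled it in the forks of its rest. Twice that meant letting go there and gripping it again before the job was finished.
- **Mallet return:** it first settled about 5 mm back along its axis, so I gripped it once more, moved it forward and let go. It now lies level in both forks at the same angle as at the start. It is about 1 mm off along its axis and 2 mm to the side, which is within the slot's clearance.
- **Other objects:** the tubes, bottle and jar look unmoved. I compared them by eye in the pictures and did not measure them. The gripper was clear of everything, with contact force near zero.

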